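# Pack the microscope rods for shipping

## Task

Pack the spare microscope rods for calibration: snap every rod that is in the rack forward out of its spring clips and put it in the carton, and put both orange chip cases in too. When all of it is inside, close the carton: fold both end flaps down first while the two long flaps still stand open, then fold both long flaps down over them until all lie flat. Leave the bottle and the beaker standing where they are.

Things in the scene. Friction and masses are not known exactly. Their poses are not given: they have to be found in the camera images.
- rack: Grey and aluminium rod rack, fixed; base 200 x 310 x 12 mm. Origin mid-underside; own -x is its front. Rod centres: front row x = -0.055, y = +-0.08, z = 0.100; rear row x = +0.055, y = +-0.08, z = 0.165. Each place has two black sprung C-clips, 12 mm wide, 42 mm either side of the rod's middle, mouths facing -x, each on a post behind the rod; nothing between them.
- rack_front (a point): Point at the middle of the rack's front edge, 12 mm above the table. A rod lies along the rack's y and snaps out level, forward along the rack's -x (from the rack's origin towards this point), with a pull of about 10 N over about 15 mm, and is clear of the clips 30 mm forward. It does not come out upwards, backwards or endways.
- carton: Flat open brown shipping carton, fixed on the table, 200 (x) x 220 (y) mm, walls 65 mm high and 4 mm thick, floor 4 mm thick, with a flap hinged on each rim. Origin at the middle of its underside, z up; its x and y point along the walls.
- case_near: Orange chip case with a black seam, 44 x 44 x 24 mm, 0.06 kg, lying flat on the table between rack and carton: the one nearer the robot. Origin at the middle of its underside, z up.
- case_far: Orange chip case with a black seam, 44 x 44 x 24 mm, 0.06 kg, lying flat on the table between rack and carton: the one farther from the robot. Origin at the middle of its underside, z up.
- end_left (a joint): Angle of the carton's left end (+y) flap about its hinge on the rim, rad: 0 = folded shut (level), 1.57 = upright, more = leaning outwards (starts 1.75 to 2.0, range 0 to 2.3). Stiff crease: it stays where it is left, moves with under 1 N. Hinge line parallel to the carton's x at carton frame y = +0.108, z = 0.067; flap 190 mm along the hinge, 80 mm from hinge to free edge, 4 mm thick.
- end_right (a joint): Angle of the carton's right end (-y) flap about its hinge on the rim, rad: 0 = folded shut (level), 1.57 = upright, more = leaning outwards (starts 1.75 to 2.0, range 0 to 2.3). Stiff crease: it stays where it is left, moves with under 1 N. Hinge line parallel to the carton's x at carton frame y = -0.108, z = 0.067; flap 190 mm along the hinge, 80 mm from hinge to free edge, 4 mm thick.
- long_near (a joint): Angle of the carton's near long (-x) flap about its hinge on the rim, rad: 0 = folded shut (level), 1.57 = upright, more = leaning outwards (starts 1.75 to 2.0, range 0 to 2.3). Stiff crease: it stays where it is left, moves with under 1 N. Hinge line parallel to the carton's y at carton frame x = -0.098, z = 0.071; flap 218 mm along the hinge, 98 mm from hinge to free edge, 4 mm thick. It lies over the end flaps when shut.
- long_far (a joint): Angle of the carton's far long (+x) flap about its hinge on the rim, rad: 0 = folded shut (level), 1.57 = upright, more = leaning outwards (starts 1.75 to 2.0, range 0 to 2.3). Stiff crease: it stays where it is left, moves with under 1 N. Hinge line parallel to the carton's y at carton frame x = +0.098, z = 0.071; flap 218 mm along the hinge, 98 mm from hinge to free edge, 4 mm thick. It lies over the end flaps when shut.
- bottle: Amber bottle, a bystander, 52 mm in diameter, 110 mm high, beyond the work at the far side of the table. Origin at its foot.
- beaker: Glass beaker, a bystander, 64 mm in diameter, 75 mm high, also at the far side. Origin at its foot.
- end_left_edge (a point): Middle of the free edge of the flap end_left.
- end_right_edge (a point): Middle of the free edge of the flap end_right.
- long_near_edge (a point): Middle of the free edge of the flap long_near.
- long_far_edge (a point): Middle of the free edge of the flap long_far.
- rod_a: Round steel rod, 18 mm in diameter, 130 mm long, 0.12 kg, with a blue square collar (24 x 24 x 10 mm) at each end. Origin at its centre; own y runs along the rod. Level in its clips at the start, or absent. It stands in the rack's front row, left (+y) place (rack frame [-0.055, 0.080, 0.100]).
- rod_b: Round steel rod, 18 mm in diameter, 130 mm long, 0.12 kg, with a blue square collar (24 x 24 x 10 mm) at each end. Origin at its centre; own y runs along the rod. Level in its clips at the start, or absent. It stands in the rack's front row, right (-y) place (rack frame [-0.055, -0.080, 0.100]).
- rod_c: Round steel rod, 18 mm in diameter, 130 mm long, 0.12 kg, with a blue square collar (24 x 24 x 10 mm) at each end. Origin at its centre; own y runs along the rod. Level in its clips at the start, or absent. It stands in the rack's rear row, left (+y) place (rack frame [0.055, 0.080, 0.165]).
- rod_d: Round steel rod, 18 mm in diameter, 130 mm long, 0.12 kg, with a blue square collar (24 x 24 x 10 mm) at each end. Origin at its centre; own y runs along the rod. Level in its clips at the start, or absent. It stands in the rack's rear row, right (-y) place (rack frame [0.055, -0.080, 0.165]).
There are look-alikes about, which are no part of the job. Leave any blue or green look-alike of the case_far alone.

How it is judged:
By the outcome, as a careful person would: the job done as asked, in the order asked, and still so for the second after the job is handed in, with the robot touching nothing.
Of rod_a, rod_b, rod_c, rod_d only 2 to 4 are there at a start; the rules pass over those that are not, and their reading is None.
At some moment in a run one of case_near, case_far may be knocked a few centimetres aside while the robot is not near it.
Once in a run the grip may slacken for a moment while it holds something.
It also fails if it takes over 210 s, if anything falls off the work surface, if the arm or the gripper's body presses on something with over 40 N, if the wrist force passes 120 N, or if a joint passes its speed limit or range.

## Robot

A 6-joint arm with a two-finger parallel gripper is mounted at the origin on the work surface. World frame = base frame: x ahead of the robot, y to its left, z up, the work surface at z = 0. Lengths are in m, angles in rad, forces in N, time in s.
With the tool pointing down it reaches from about 0.25 to 0.775 m from the base axis. Payload 4 kg.
Tool frame: the origin (TCP) lies midway between the tips of the shut fingers; the grasp point (between the pads) lies 19 mm behind it (robot.tcp_to_grasp is the distance from the TCP to the grasp point, in m); x points along the fingers, y is the direction in which the jaws open and shut, and the axes are right-handed (so a half turn about x gives the same grasp; the last joint's range is limited). The gripper opens to 94 mm and grips with 3 to 60 N. Pads are 16 mm wide; open, the fingers measure 119 mm over their backs; the gripper's body (75 mm by 177 mm) begins 78 mm behind the grasp point.
Start: joints at [1.22, 0.087, 1.371, -0, 1.684, -0.103], TCP at [0.135, 0.533, 0.206] pointing down, gripper open.
Joint ranges: [-3.1, 3.1], [-0.76, 2.03], [0.27, 2.55], [-1.08, 4.22], [0.17, 2.65], [-2.57, 2.57]. Speed limits (rad/s): [2.79, 2.79, 3.14, 3.14, 3.14, 3.14].

## Interface

Orientations are given as [roll, pitch, yaw] about the fixed x, y, z axes, in that order (R = Rz(yaw) Ry(pitch) Rx(roll)).
In Python, from bench import robot gives the robot as it stands.
- The arm moves only by the tool send_rows, never from a script. Its argument "increments" is a list of rows, each a list of 5 numbers: the opening, from -1 (shut) to 1 (fully open), so that 0 is half open, then the shift along the tool's x, y, z in m, then the turn about the tool's x in rad. In form: [[hand, tx, ty, tz, roll], ...]. A call has 1 to 5 rows; each row is the pose to reach, as a shift and turn from the pose commanded when the call began, along the tool's axes at that moment; what a row does not reach only later rows make up. A row lasts 1/12 s, in which the tool goes at most 41.7 mm and 7.16 degrees, less where a joint would pass 70% of its speed; a pose out of reach is approached as far as the arm can. A call with a gripper value outside its range is refused whole. The fingers move at their own pace and stop on an object; the grip force is fixed at half the most. Time passes only in rows, so rows that repeat a pose let the fingers close. It gives the time, the measured TCP pose, the force and the opening at its end, in the units of the state.
- robot.get_obs(): the state, without advancing time (a new reading comes with each control period).
- robot.snapshot(name): name is "scene" or "top" or "wrist"; returns a dict with "image" (480x640x3 uint8, red, green, blue), "intrinsics" (3x3 intrinsics, pixels), "world_from_camera" (4x4, takes a point from camera to world coordinates). Camera axes: x right, y down, z forward; pixel columns grow to the right and rows downward; lengths in m; the calibration is good to about 2 mm. A picture is of the moment at which its call begins. There is no depth.
- robot.close_job(): hands the job in, once; it reports no verdict.
The state is a dict: "time": time; "joint_positions": joint angles; "qvel": joint speeds; "joint_torque": joint torques, N m; "tool_pos": TCP position; "ee_rot": TCP orientation; "wrist_force": force on the tool from outside, world axes, zero at the start; "wrist_torque": the same for the moment, N m; "width": finger opening in m.
Only numpy, scipy, OpenCV 4.12 (cv2) and the standard library are available. Lean on these libraries where they do the work, as an engineer would, in place of code of your own. Each camera call takes 0.05 s, during which the arm holds its last target.

## Working session

There is one attempt and no reset: what is moved stays moved. The work goes in short steps, Python scripts to look and compute and a tool call to move; the robot and the scene stay as the last step left them, time stands still between calls to the robot, and variables do not carry over. Pictures are saved under pics/ and viewed, and the job is handed in when it is done.

Besides the shell and the picture viewer there is one more tool, called after "Call:" as name(argument=value, ...), one argument or row to a line, values as JSON. send_rows: Moves the arm, as the interface text tells. Its arguments: {"type":"object","properties":{"increments":{"type":"array"}},"required":["increments"]}

```bash
ls -la; mkdir -p pics
python3 - <<'E'
from bench import robot
import cv2,numpy as np
print(robot.get_obs())
for n in ["scene","top","wrist"]:
    s=robot.snapshot(n); cv2.imwrite(f"pics/{n}0.png",s["image"][:,:,::-1]); print(n,s["intrinsics"],s["world_from_camera"])
print(robot.tcp_to_grasp,[a for a in dir(robot) if a[0]!='_'])
E
```

```text
total 12
drwxr-xr-x  3 agent agent 4096 Dec  7 05:32 .
drwxr-xr-x 23 root  root  4096 Dec  7 05:32 ..
drwxr-xr-x  2 agent agent 4096 Dec  7 05:32 pics
{'time': 0.0, 'joint_positions': array([ 1.21990485e+00,  8.79274267e-02,  1.37223579e+00,  6.15882037e-06,
        1.68359558e+00, -1.03111483e-01]), 'qvel': array([ 0.00077369,  0.00070798, -0.00017516, -0.0013266 , -0.00066836,
       -0.00027814]), 'joint_torque': array([-4.98987254e-05, -3.40170264e+01, -3.02433550e+01,  7.18436809e-02,
        3.29012051e-02, -2.00034065e-04]), 'tool_pos': array([0.13470887, 0.53268565, 0.20432862]), 'ee_rot': array([-1.67673365,  1.56863018, -1.92451295]), 'wrist_force': array([-0.32487946,  0.32351812,  0.50119717]), 'wrist_torque': array([0.05403763, 0.00602079, 0.0654542 ]), 'width': 0.0941642969405643}
scene [[516.51628922   0.         317.57025572]
 [  0.         516.51628922 244.11534674]
 [  0.           0.           1.        ]] [[ 0.4236554   0.68511086 -0.59257     1.08038894]
 [ 0.9057803  -0.31402813  0.28451428 -0.27898566]
 [ 0.00884017 -0.65727425 -0.75359964  0.83412716]
 [ 0.   
[... 152 characters left out ...]
          1.        ]] [[-1.23084068e-03 -9.94092349e-01  1.08530578e-01  4.00555173e-01]
 [-9.99911058e-01  2.66476252e-03  1.30681035e-02  1.28500459e-02]
 [-1.32801099e-02 -1.08504840e-01 -9.94007212e-01  1.25563612e+00]
 [ 0.00000000e+00  0.00000000e+00  0.00000000e+00  1.00000000e+00]]
wrist [[383.27565342   0.         327.05432872]
 [  0.         383.27565342 242.34402651]
 [  0.           0.           1.        ]] [[ 0.24590043  0.93117163  0.2691698   0.05636641]
 [ 0.9692938  -0.23577468 -0.06985578  0.55243193]
 [-0.0015843   0.27808218 -0.96055598  0.38377939]
 [ 0.          0.          0.          1.        ]]
0.0188 ['IKError', 'close_job', 'get_obs', 'snapshot', 'tcp_to_grasp']
```

View pics/scene0.png

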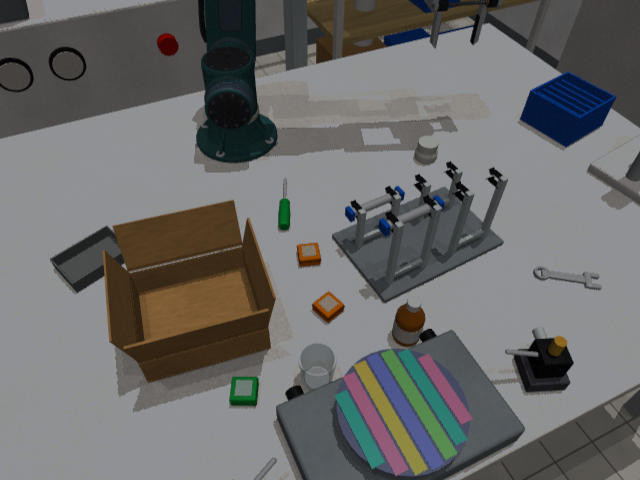

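View pics/top0.png

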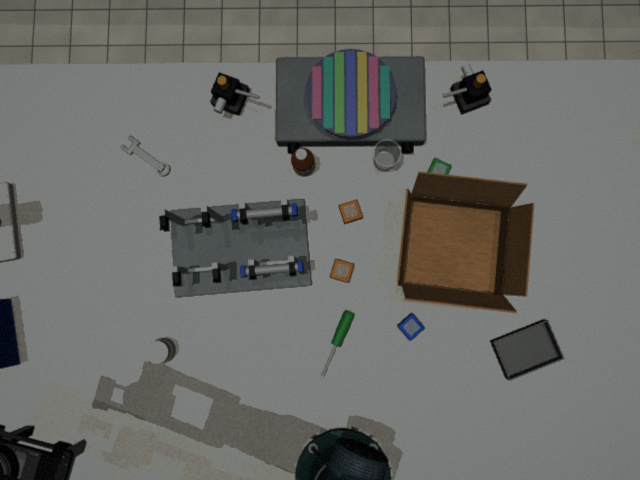

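View pics/wrist0.png

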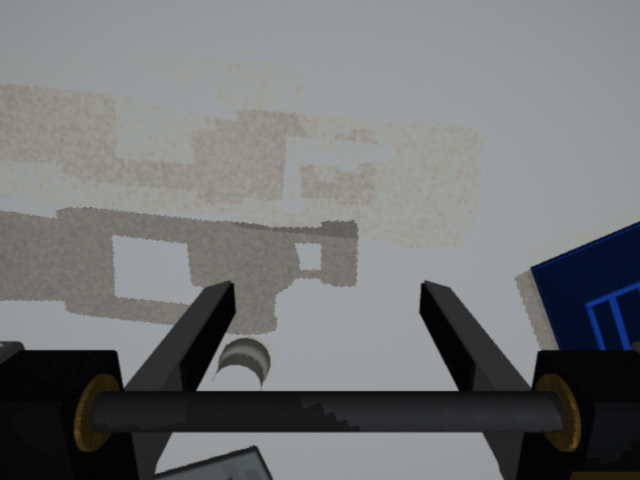

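```bash
cat > h.py <<'E'
from bench import robot
import cv2,numpy as np
from scipy.spatial.transform import Rotation as R
def ray(s,u,v):
    K=s["intrinsics"];T=s["world_from_camera"]
    d=T[:3,:3]@np.linalg.solve(K,[u,v,1.]);return T[:3,3],d
def onz(s,u,v,z):
    o,d=ray(s,u,v);return o+d*(z-o[2])/d[2]
def proj(s,p):
    K=s["intrinsics"];T=s["world_from_camera"]
    c=T[:3,:3].T@(np.array(p)-T[:3,3]);q=K@c;return q[:2]/q[2]
def tri(obs):
    A=np.zeros((3,3));b=np.zeros(3)
    for s,u,v in obs:
        o,d=ray(s,u,v);d/=np.linalg.norm(d);M=np.eye(3)-np.outer(d,d);A+=M;b+=M@o
    p=np.linalg.solve(A,b)
    return p
def blobs(img,lo,hi,amin=15):
    m=cv2.inRange(cv2.cvtColor(img,cv2.COLOR_RGB2HSV),lo,hi)
    n,l,st,c=cv2.connectedComponentsWithStats(m)
    return m,[(st[i,4],c[i].round(1),st[i,:4]) for i in range(1,n) if st[i,4]>=amin]
def crop(name,img,x0,y0,x1,y1,k):
    cv2.imwrite(name,cv2.resize(img[y0:y1,x0:x1,::-1],None,fx=k,fy=k,interpolation=cv2.INTER_CUBIC))
E
python3 - <<'E'
from h import *
t=robot.snapshot("top");s=robot.snapshot("scene")
crop("pics/t1.png",t["image"],150,150,400,310,3.2)
crop("pics/s1.png",s["image"],320,150,520,300,4)
crop("pics/t2.png",t["image"],380,150,560,330,3.3)
for n,q in(("top",t),("scene",s)):
    for c,lo,hi in(("blue",(100,120,60),(128,255,255)),("orange",(5,170,120),(18,255,255))):
        m,b=blobs(q["image"],lo,hi)
        for x in b: print(n,c,x)
E
```

```text
top blue (np.int32(44), array([349.7,  55.4]), array([346,  51,   9,  11], dtype=int32))
top blue (np.int32(24), array([351.3,  68.2]), array([348,  64,   7,  10], dtype=int32))
top blue (np.int32(54), array([294. , 209.1]), array([292, 204,   5,  11], dtype=int32))
top blue (np.int32(53), array([233.8, 214.6]), array([232, 209,   5,  12], dtype=int32))
top blue (np.int32(53), array([299.9, 265.8]), array([298, 260,   5,  12], dtype=int32))
top blue (np.int32(47), array([242.3, 270.8]), array([240, 266,   5,  11], dtype=int32))
top blue (np.int32(221), array([410.1, 326.3]), array([398, 313,  26,  28], dtype=int32))
top orange (np.int32(22), array([347.1, 217.3]), array([342, 212,  13,   9], dtype=int32))
scene blue (np.int32(387), array([407.1,  35.9]), array([385,  28,  46,  17], dtype=int32))
scene blue (np.int32(23), array([448.1,  31. ]), array([439,  29,  20,   5], dtype=int32))
scene blue (np.int32(1193), array([572.2,  96.4]), array([530,  71,  86,  58], dtype=int32))
scene blue (np.int32(27), array([596.2, 126.7]), array([591, 123,  12,   9], dtype=int32))
scene blue (np.int32(48), array([580.2, 136.2]), array([571, 129,  19,  15], dtype=int32))
scene blue (np.int32(29), array([568.1, 140.9]), array([564, 132,   9,  15], dtype=int32))
scene blue (np.int32(54), array([399.9, 191.3]), array([395, 186,   9,  14], dtype=int32))
scene blue (np.int32(70), array([439.2, 200.8]), array([433, 195,  12,  16], dtype=int32))
scene blue (np.int32(65), array([350.7, 212.4]), array([346, 206,   9,  15], dtype=int32))
scene blue (np.int32(84), array([385.1, 225.2]), array([379, 218,  12,  19], dtype=int32))
scene blue (np.int32(29), array([373.6, 358.5]), array([368, 356,  13,   6], dtype=int32))
scene orange (np.int32(161), array([308.5, 252.2]), array([298, 243,  22,  17], dtype=int32))
scene orange (np.int32(198), array([327.7, 304.8]), array([313, 292,  30,  25], dtype=int32))
```

```bash
sleep 1
```

```text
(no output)
```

View pics/t1.png

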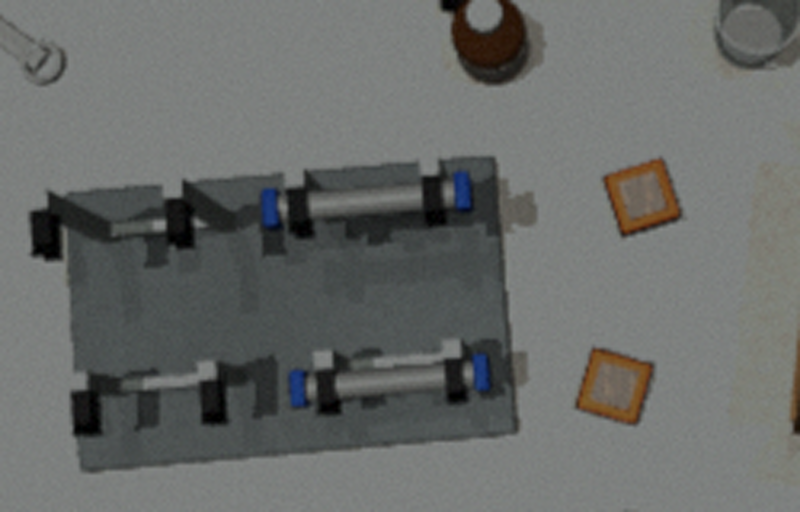

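View pics/s1.png

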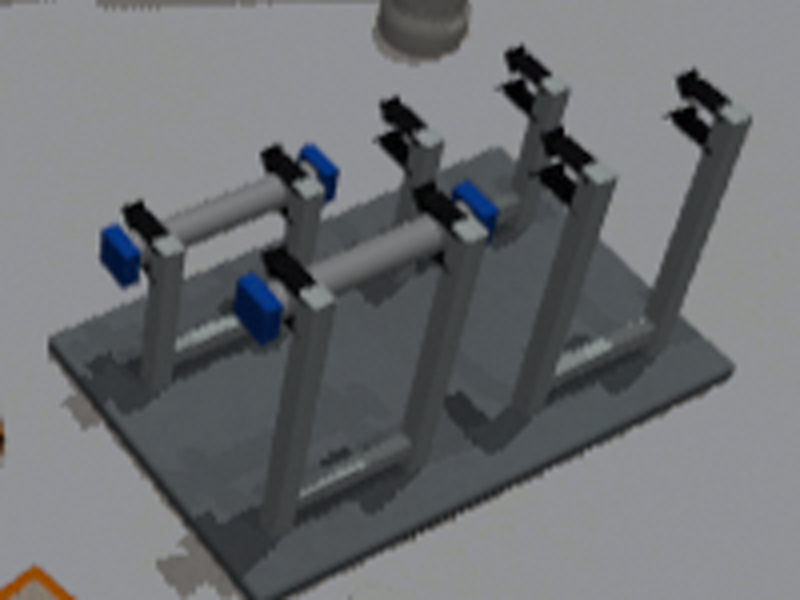

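View pics/t2.png

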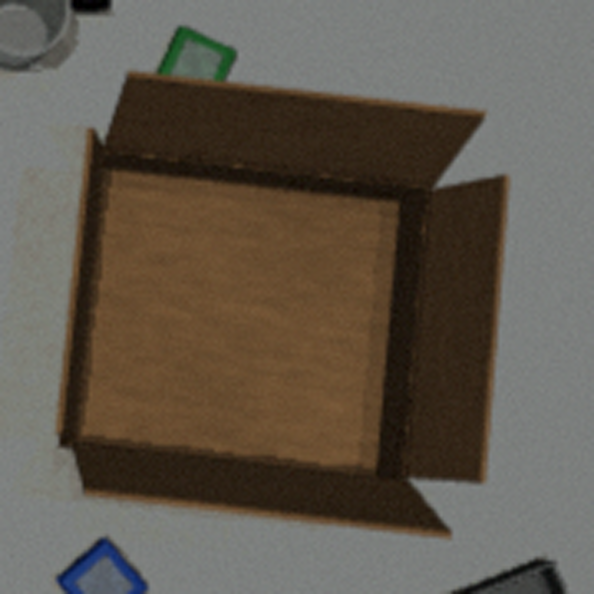

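Run:
```python
from h import *
t=robot.snapshot("top");s=robot.snapshot("scene")
crop("pics/s2.png",s["image"],90,190,290,390,3)
# rods
f=lambda u,v:(u,v)
T={'d':[(233.8,214.6),(294,209.1)],'b':[(242.3,270.8),(299.9,265.8)]}
S={'d':[(439.2,200.8),(385.1,225.2)],'b':[(399.9,191.3),(350.7,212.4)]}
for k in 'db':
    P=[tri([(t,*T[k][i]),(s,*S[k][i])]) for i in(0,1)]
    Q=[onz(t,*T[k][i],.112 if k=='b' else .177) for i in (0,1)]
    d=P[0]-P[1];e=Q[0]-Q[1]
    print(k,P,(P[0]+P[1])/2,np.linalg.norm(d),np.arctan2(-d[0],d[1]),'| topplane',(Q[0]+Q[1])/2,np.linalg.norm(e),np.arctan2(-e[0],e[1]))
# cases
for n,q in(("top",t),("scene",s)):
    m,b=blobs(q["image"],(3,120,60),(22,255,255),60)
    cs,_=cv2.findContours(m,cv2.RETR_EXTERNAL,cv2.CHAIN_APPROX_NONE)
    for c in cs:
        if cv2.contourArea(c)>100 and cv2.contourArea(c)<1200:
            pts=np.array([onz(q,*p[0],.024 if n=="top" else .012)[:2]*1000 for p in c],np.float32)
            r=cv2.minAreaRect(pts);print(n,c.mean(0)[0],r)
# rack base corners (z .012)
for u,v in [(495,157),(518,432),(82,470)]:
    print('rack',onz(t,150+u/3.2,150+v/3.2,.012))
for u,v in [(110,170),(398,200),(378,470),(80,440)]:
    print('floor',onz(t,380+u/3.3,150+v/3.3,.004))
for u,v in [(430,188),(408,478),(105,152)]:
    print('rim',onz(t,380+u/3.3,150+v/3.3,.069))
```

```text
d [array([0.55752074, 0.21679717, 0.17310381]), array([0.56824705, 0.09673909, 0.17136349])] [0.56288389 0.15676813 0.17223365] 0.12054885826854964 0.08910603730738312 | topplane [0.56135285 0.15479229 0.177     ] 0.12000174617920245 0.088802261150718
b [array([0.44816949, 0.20903582, 0.10695522]), array([0.45862909, 0.08919412, 0.10552084])] [0.45339929 0.14911497 0.10623803] 0.12030584103365528 0.0870579052569793 | topplane [0.45236632 0.14698094 0.112     ] 0.12031677212554688 0.08463381366561712
top [341.54285714 270.1       ] ((451.84466552734375, -0.37770843505859375), (42.97410583496094, 43.18184280395508), 73.72559356689453)
top [350.08823529 211.01470588] ((585.7183227539062, -20.77120018005371), (43.32218551635742, 42.946861267089844), 18.050024032592773)
scene [558.1372549 345.2745098] ((837.4196166992188, 325.224365234375), (21.755596160888672, 43.98286819458008), 38.21366882324219)
scene [206.10071942 345.76258993] ((574.9012451171875, -256.22174072265625), (231.9923553466797, 18.545989990234375), 83.2515640258789)
scene [410.90789474 315.85526316] ((669.582763671875, 11
[... 472 characters left out ...]
0272216797)
scene [458.21875     10.98958333] ((-344.9049377441406, 939.3173217773438), (56.45938491821289, 169.97998046875), 9.517507553100586)
scene [324.2         13.75555556] ((-502.695556640625, 477.2158508300781), (88.8721694946289, 258.21246337890625), 63.03557205200195)
rack [0.61525417 0.08321496 0.012     ]
rack [0.41915238 0.06634286 0.012     ]
rack [0.39293412 0.37361161 0.012     ]
floor [ 0.61004435 -0.16628968  0.004     ]
floor [ 0.58828149 -0.36536211  0.004     ]
floor [ 0.40202351 -0.34522254  0.004     ]
floor [ 0.42272806 -0.14239368  0.004     ]
rim [ 0.58644492 -0.3669769   0.069     ]
rim [ 0.39677687 -0.34578762  0.069     ]
rim [ 0.61122434 -0.15390362  0.069     ]
```

```bash
sleep 1
```

```text
(no output)
```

View pics/s2.png

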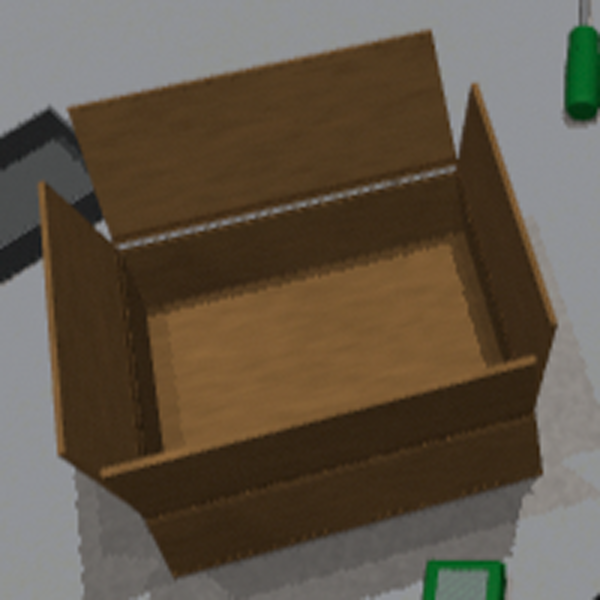

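```bash
cat > plan.py <<'E'
import sys
from h import *
def pl(x,y,z,psi):
    o=robot.get_obs();p=o["tool_pos"];Rm=R.from_euler('xyz',o["ee_rot"]).as_matrix()
    ty=Rm[:,1];cur=np.arctan2(ty[1],ty[0])
    # mod pi jaw symmetry, choose smaller, report both
    r=cur-psi; r=(r+np.pi)%(2*np.pi)-np.pi
    r2=r-np.pi if r>0 else r+np.pi
    print('t%.2f pos'%o["time"],p.round(4),'psi %.3f'%cur,'q6 %.2f'%o["joint_positions"][5],'w %.4f'%o["width"],'F',o["wrist_force"].round(1))
    print('shift',(Rm.T@(np.array([x,y,z])-p)).round(4),'roll %.3f or %.3f'%(r,r2))
pl(*map(float,sys.argv[1:5]))
E
python3 plan.py 0.5635 0.155 0.25 0.0855
python3 - <<'E'
from h import *
o=robot.get_obs();print(R.from_euler('xyz',o["ee_rot"]).as_matrix().round(3))
# overlay carton check
C=np.array([.506,-.249,0]);M=R.from_euler('z',-.109).as_matrix()
for n in("top","scene"):
    s=robot.snapshot(n);im=s["image"][:,:,::-1].copy()
    def L(a,b,c): cv2.line(im,*[tuple(int(round(k)) for k in proj(s,C+M@np.array(q))) for q in(a,b)],c,1)
    for X,Y,z,c in((.1,.11,0.,(0,255,0)),(.096,.106,.004,(0,0,255)),(.1,.11,.065,(255,0,0))):
        q=[(X,Y,z),(-X,Y,z),(-X,-Y,z),(X,-Y,z)]
        for i in range(4):L(q[i],q[(i+1)%4],c)
    a=(390,160,550,320) if n=="top" else(90,190,290,390)
    cv2.imwrite(f"pics/ov_{n}.png",cv2.resize(im[a[1]:a[3],a[0]:a[2]],None,fx=3,fy=3))
a=cv2.imread("pics/ov_top.png");b=cv2.imread("pics/ov_scene.png");h=max(a.shape[0],b.shape[0])
pad=lambda i:cv2.copyMakeBorder(i,0,h-i.shape[0],0,0,cv2.BORDER_CONSTANT)
cv2.imwrite("pics/ov.png",cv2.resize(np.hstack([pad(a),pad(b)]),(800,444)))
E
```

```text
t0.35 pos [0.1349 0.5331 0.2052] psi 1.323 q6 -0.10 w 0.0939 F [ 0.8 -0.3 -0.2]
shift [-0.0447 -0.2614  0.5083] roll 1.238 or -1.904
[[-0.     0.245  0.969]
 [-0.     0.969 -0.245]
 [-1.    -0.    -0.   ]]
```

```bash
sleep 1
```

```text
(no output)
```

View pics/ov.png

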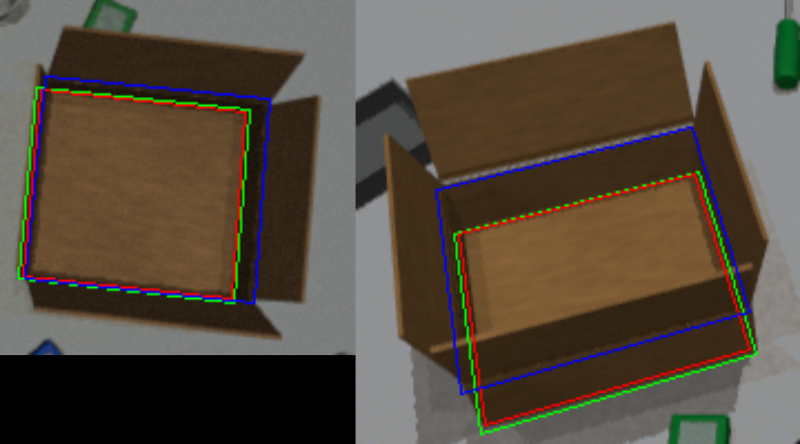

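Call:
send_rows(
  increments=[
    [1, -0.02, -0.018, 0.036, 0.1],
    [1, -0.04, -0.036, 0.07, 0.2],
    [1, -0.045, -0.054, 0.105, 0.3],
    [1, -0.045, -0.072, 0.14, 0.4],
    [1, -0.045, -0.09, 0.175, 0.5],
  ],
)

```text
time: 0.87
tool_pos: [0.2838, 0.402, 0.2519]
ee_rot: [1.514, 1.568, 0.762]
wrist_force: [1.1, 0.1, 0.3]
width: 0.0939
```

```bash
python3 plan.py 0.5635 0.155 0.25 0.0855
```

```text
t0.87 pos [0.2838 0.402  0.2519] psi 0.819 q6 0.02 w 0.0939 F [1.1 0.1 0.3]
shift [0.0019 0.0107 0.373 ] roll 0.733 or -2.408
```

Call:
send_rows(
  increments=[
    [1, 0, 0.002, 0.04, 0.1],
    [1, 0, 0.004, 0.08, 0.2],
    [1, 0, 0.006, 0.12, 0.3],
    [1, 0, 0.007, 0.16, 0.4],
    [1, 0, 0.008, 0.2, 0.5],
  ],
)

```text
time: 1.28
tool_pos: [0.4358, 0.2714, 0.2508]
ee_rot: [1.96, 1.57, 0.707]
wrist_force: [0.8, 0.4, 0.2]
width: 0.0937
```

```bash
python3 plan.py 0.5635 0.155 0.25 0.0855
```

```text
t1.28 pos [0.4358 0.2714 0.2508] psi 0.318 q6 0.13 w 0.0937 F [0.8 0.4 0.2]
shift [0.0008 0.0849 0.1505] roll 0.232 or -2.909
```

Call:
send_rows(
  increments=[
    [1, 0, 0.018, 0.032, 0.1],
    [1, 0, 0.036, 0.064, 0.2],
    [1, 0, 0.054, 0.096, 0.232],
    [1, 0, 0.072, 0.128, 0.232],
    [1, 0, 0.085, 0.151, 0.232],
  ],
)

```text
time: 1.7
tool_pos: [0.565, 0.1541, 0.2501]
ee_rot: [0.276, 1.57, -1.206]
wrist_force: [-0.7, -0.3, -0.5]
width: 0.094
```

Call:
send_rows(
  increments=[
    [1, 0, 0, 0, 0],
    [1, 0, 0, 0, 0],
  ],
)

```text
time: 1.87
tool_pos: [0.5636, 0.1556, 0.2497]
ee_rot: [-1.781, 1.569, 3.02]
wrist_force: [0.7, -0.6, -1.0]
width: 0.0938
```

```bash
python3 plan.py 0.5635 0.155 0.146 0.0855;python3 - <<'E'
from h import *
s=robot.snapshot("wrist");cv2.imwrite("pics/w1.png",s["image"][:,:,::-1])
m,b=blobs(s["image"],(100,120,40),(128,255,255))
for x in b:print(x, onz(s,*x[1],.177))
E
```

```text
t1.87 pos [0.5636 0.1556 0.2497] psi 0.088 q6 0.08 w 0.0938 F [ 0.7 -0.6 -1. ]
shift [ 0.1037 -0.      0.0006] roll 0.003 or -3.139
(np.int32(435), array([192.8, 154.8]), array([175, 149,  36,  13], dtype=int32)) [0.47199541 0.21404581 0.177     ]
(np.int32(606), array([323.9, 163.1]), array([306, 155,  37,  17], dtype=int32)) [0.55632184 0.21621829 0.177     ]
(np.int32(123), array([195.4, 290.4]), array([190, 284,  15,  13], dtype=int32)) [0.47299519 0.11973063 0.177     ]
(np.int32(454), array([323.8, 327.9]), array([309, 315,  31,  22], dtype=int32)) [0.56636705 0.09823587 0.177     ]
```

```bash
sleep 1
```

```text
(no output)
```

View pics/w1.png

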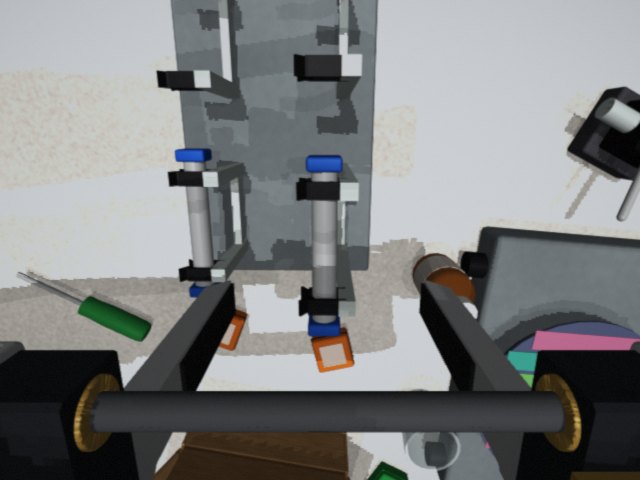

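Call:
send_rows(
  increments=[
    [1, 0.03, -0.001, -0.001, 0],
    [1, 0.06, -0.001, -0.001, 0],
    [1, 0.085, -0.001, -0.001, 0],
    [1, 0.1, -0.001, -0.001, 0],
    [1, 0.104, -0.001, -0.001, 0],
  ],
)

```text
time: 2.33
tool_pos: [0.5589, 0.1587, 0.1429]
ee_rot: [-1.564, 1.564, -3.042]
wrist_force: [-0.7, 0.5, -0.6]
width: 0.0939
```

Call:
send_rows(
  increments=[
    [-0.4, 0, 0, 0, 0],
    [-0.6, 0, 0, 0, 0],
    [-1, 0, 0, 0, 0],
    [-1, 0, 0, 0, 0],
    [-1, 0, 0, 0, 0],
  ],
)

```text
time: 2.75
tool_pos: [0.5627, 0.1579, 0.1481]
ee_rot: [1.713, 1.568, 0.233]
wrist_force: [-1.0, 0.9, -1.0]
width: 0.0641
```

Call:
send_rows(
  increments=[
    [-1, 0, 0, 0, 0],
    [-1, 0, 0, 0, 0],
    [-1, 0, 0, 0, 0],
  ],
)

```text
time: 3.0
tool_pos: [0.5622, 0.1575, 0.1467]
ee_rot: [1.853, 1.57, 0.373]
wrist_force: [0.2, 0.0, -0.2]
width: 0.044
```

```bash
python3 plan.py 0.5635 0.155 0.146 0.0855
```

```text
t3.00 pos [0.5622 0.1575 0.1467] psi 0.091 q6 0.09 w 0.0440 F [ 0.2  0.  -0.2]
shift [0.0007 0.0011 0.0026] roll 0.005 or -3.136
```

Call:
send_rows(
  increments=[
    [-1, 0, 0, 0, 0],
    [-1, 0, 0, 0, 0],
    [-1, 0, 0, 0, 0],
    [-1, 0, 0, 0, 0],
    [-1, 0, 0, 0, 0],
  ],
)

```text
time: 3.42
tool_pos: [0.562, 0.1576, 0.1464]
ee_rot: [-1.997, 1.571, 2.806]
wrist_force: [-0.6, -0.4, 0.7]
width: 0.0174
```

Call:
send_rows(
  increments=[
    [-1, 0, 0, 0, 0],
    [-1, 0, 0, 0, 0],
  ],
)

```text
time: 3.58
tool_pos: [0.5619, 0.1576, 0.1464]
ee_rot: [-1.494, 1.571, -2.974]
wrist_force: [-0.7, 0.6, -0.9]
width: 0.0173
```

```bash
python3 plan.py 0.5121 0.152 0.146 0.0855
```

```text
t3.58 pos [0.5619 0.1576 0.1464] psi 0.091 q6 0.09 w 0.0173 F [-0.7  0.6 -0.9]
shift [ 0.0004 -0.0501  0.001 ] roll 0.006 or -3.136
```

Call:
send_rows(
  increments=[
    [-1, 0, -0.008, 0, 0],
    [-1, 0, -0.016, 0, 0],
    [-1, 0, -0.024, 0, 0],
    [-1, 0, -0.034, 0, 0],
    [-1, 0, -0.046, 0, 0],
  ],
)

```text
time: 4.0
tool_pos: [0.5149, 0.1533, 0.1459]
ee_rot: [-1.573, 1.569, -3.053]
wrist_force: [-1.1, -0.3, -1.5]
width: 0.0173
```

Call:
send_rows(
  increments=[
    [-1, -0.01, 0, 0, 0],
    [-1, -0.03, 0, 0, 0],
    [-1, -0.06, 0, 0, 0],
    [-1, -0.1, 0, 0, 0],
    [-1, -0.14, 0, 0, 0],
  ],
)

```text
time: 4.42
tool_pos: [0.5153, 0.1533, 0.2877]
ee_rot: [-1.522, 1.569, -3.001]
wrist_force: [1.0, 0.0, -0.7]
width: 0.0171
```

```bash
python3 plan.py 0.506 -0.229 0.25 -1.68
python3 - <<'E'
from h import *
s=robot.snapshot("wrist");cv2.imwrite("pics/w2.png",s["image"][:,:,::-1])
E
```

```text
t4.42 pos [0.5153 0.1533 0.2877] psi 0.091 q6 0.09 w 0.0171 F [ 1.   0.  -0.7]
shift [ 0.0378 -0.044   0.3798] roll 1.771 or -1.370
```

```bash
sleep 1
```

```text
(no output)
```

View pics/w2.png

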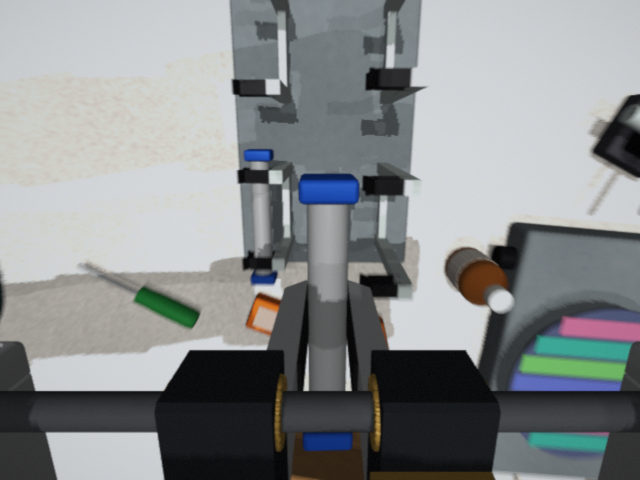

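Call:
send_rows(
  increments=[
    [-1, 0, -0.004, 0.038, 0.12],
    [-1, 0, -0.008, 0.076, 0.24],
    [-1, 0, -0.012, 0.114, 0.36],
    [-1, 0, -0.016, 0.152, 0.48],
    [-1, 0, -0.02, 0.19, 0.6],
  ],
)

```text
time: 4.88
tool_pos: [0.5132, -0.0391, 0.2873]
ee_rot: [1.978, 1.569, -0.107]
wrist_force: [0.5, 0.7, -0.6]
width: 0.0175
```

```bash
python3 plan.py 0.508 -0.229 0.25 -1.68
```

```text
t4.88 pos [ 0.5132 -0.0391  0.2873] psi -0.514 q6 0.33 w 0.0175 F [ 0.5  0.7 -0.6]
shift [0.0373 0.0888 0.168 ] roll 1.166 or -1.976
```

Call:
send_rows(
  increments=[
    [-1, 0, 0.018, 0.034, 0.12],
    [-1, 0, 0.036, 0.068, 0.24],
    [-1, 0, 0.054, 0.102, 0.36],
    [-1, 0, 0.072, 0.136, 0.48],
    [-1, 0, 0.089, 0.168, 0.6],
  ],
)

```text
time: 5.3
tool_pos: [0.5089, -0.2298, 0.2871]
ee_rot: [2.192, 1.57, -0.494]
wrist_force: [1.0, -0.6, -0.7]
width: 0.0173
```

Call:
send_rows(
  increments=[
    [-1, 0, 0, 0, 0.12],
    [-1, 0, 0, 0, 0.24],
    [-1, 0, 0, 0, 0.36],
    [-1, 0, 0, 0, 0.48],
    [-1, 0, 0, 0, 0.566],
  ],
)

```text
time: 5.72
tool_pos: [0.5093, -0.2279, 0.2869]
ee_rot: [2.923, 1.57, -0.329]
wrist_force: [0.5, 0.7, -1.4]
width: 0.0172
```

```bash
python3 plan.py 0.508 -0.229 0.015 -1.68
python3 - <<'E'
from h import *
s=robot.snapshot("wrist");cv2.imwrite("pics/w3.png",s["image"][:,:,::-1])
E
```

```text
t5.72 pos [ 0.5093 -0.2279  0.2869] psi -1.681 q6 1.16 w 0.0172 F [ 0.5  0.7 -1.4]
shift [0.2719 0.0012 0.0014] roll -0.001 or 3.141
```

```bash
sleep 1
```

```text
(no output)
```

View pics/w3.png

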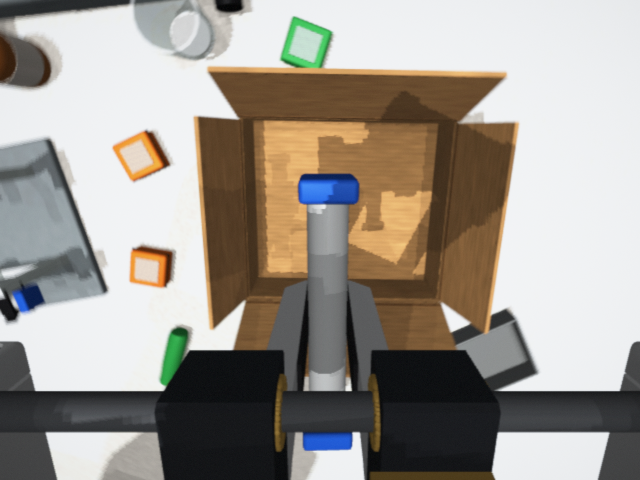

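Call:
send_rows(
  increments=[
    [-1, 0.04, 0.001, 0.001, 0],
    [-1, 0.08, 0.001, 0.001, 0],
    [-1, 0.12, 0.001, 0.001, 0],
    [-1, 0.16, 0.001, 0.001, 0],
    [-1, 0.18, 0.001, 0.001, 0],
  ],
)

```text
time: 6.18
tool_pos: [0.5055, -0.2269, 0.1009]
ee_rot: [-0.435, 1.563, 2.604]
wrist_force: [-0.3, 0.0, -1.9]
width: 0.017
```

```bash
python3 plan.py 0.508 -0.229 0.013 -1.68
```

```text
t6.18 pos [ 0.5055 -0.2269  0.1009] psi -1.673 q6 1.15 w 0.0170 F [-0.3  0.  -1.9]
shift [ 0.0879  0.0022 -0.0034] roll 0.007 or -3.134
```

Call:
send_rows(
  increments=[
    [-1, 0.03, 0, 0, 0],
    [-1, 0.06, 0, 0, 0],
    [-1, 0.08, 0, 0, 0],
    [-1, 0.088, 0, 0, 0],
    [-1, 0.09, 0, 0, 0],
  ],
)

```text
time: 6.6
tool_pos: [0.507, -0.2278, 0.0145]
ee_rot: [-0.439, 1.567, 2.599]
wrist_force: [0.4, -0.2, -1.3]
width: 0.0171
```

Call:
send_rows(
  increments=[
    [-1, 0, 0, 0, 0],
    [-1, 0, 0, 0, 0],
  ],
)

```text
time: 6.77
tool_pos: [0.5097, -0.2293, 0.0185]
ee_rot: [2.748, 1.567, -0.498]
wrist_force: [0.4, 0.3, -1.3]
width: 0.0172
```

Lower a little more and release.

Call:
send_rows(
  increments=[
    [-1, 0.004, 0, 0, 0],
    [-1, 0.006, 0, 0, 0],
    [-0.4, 0.006, 0, 0, 0],
    [-0.4, 0.006, 0, 0, 0],
    [-0.4, 0.006, 0, 0, 0],
  ],
)

```text
time: 7.18
tool_pos: [0.5087, -0.2288, 0.0111]
ee_rot: [2.779, 1.57, -0.467]
wrist_force: [0.7, 0.3, -0.1]
width: 0.0276
```

Call:
send_rows(
  increments=[
    [-0.4, 0, 0, 0, 0],
    [-0.4, 0, 0, 0, 0],
    [-0.4, -0.04, 0, 0, 0],
    [-0.4, -0.08, 0, 0, 0],
    [-0.4, -0.12, 0, 0, 0],
  ],
)

```text
time: 7.6
tool_pos: [0.5075, -0.2281, 0.131]
ee_rot: [-0.472, 1.568, 2.565]
wrist_force: [1.0, -0.6, 0.9]
width: 0.0283
```

Call:
send_rows(
  increments=[
    [0.2, -0.04, 0, 0, 0],
    [1, -0.08, 0, 0, 0],
    [1, -0.12, 0, 0, 0],
    [1, -0.15, 0, 0, 0],
    [1, -0.15, 0, 0, 0],
  ],
)

```text
time: 8.02
tool_pos: [0.5106, -0.2299, 0.2897]
ee_rot: [2.729, 1.555, -0.516]
wrist_force: [0.1, -0.3, 1.3]
width: 0.0576
```

```bash
python3 plan.py 0.4525 0.149 0.28 0.0855
python3 - <<'E'
from h import *
s=robot.snapshot("wrist");cv2.imwrite("pics/w4.png",s["image"][:,:,::-1])
E
```

```text
t8.02 pos [ 0.5106 -0.2299  0.2897] psi -1.675 q6 1.15 w 0.0576 F [ 0.1 -0.3  1.3]
shift [ 0.006  -0.3708  0.0973] roll -1.760 or 1.381
```

```bash
sleep 1
```

```text
(no output)
```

View pics/w4.png

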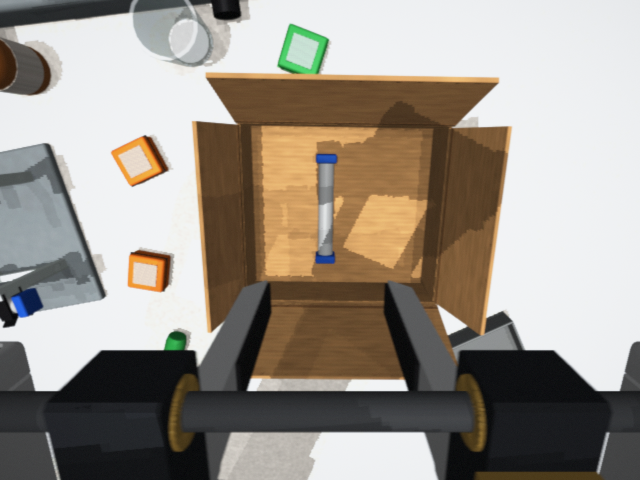

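Call:
send_rows(
  increments=[
    [1, 0, -0.039, 0.01, -0.12],
    [1, 0, -0.078, 0.02, -0.24],
    [1, 0, -0.117, 0.03, -0.36],
    [1, 0, -0.156, 0.04, -0.48],
    [1, 0, -0.195, 0.05, -0.6],
  ],
)

```text
time: 8.48
tool_pos: [0.4775, -0.0278, 0.2782]
ee_rot: [-0.733, 1.567, 2.91]
wrist_force: [-0.2, 0.3, -0.2]
width: 0.0931
```

```bash
python3 plan.py 0.4525 0.149 0.28 0.0855
```

```text
t8.48 pos [ 0.4775 -0.0278  0.2782] psi -1.070 q6 0.89 w 0.0931 F [-0.2  0.3 -0.2]
shift [-0.0016 -0.1671 -0.063 ] roll -1.155 or 1.986
```

Call:
send_rows(
  increments=[
    [1, 0, -0.036, -0.013, -0.12],
    [1, 0, -0.072, -0.027, -0.24],
    [1, 0, -0.108, -0.041, -0.36],
    [1, 0, -0.144, -0.054, -0.48],
    [1, 0, -0.167, -0.063, -0.6],
  ],
)

```text
time: 8.9
tool_pos: [0.453, 0.1503, 0.2784]
ee_rot: [-1.251, 1.567, 2.995]
wrist_force: [0.3, -0.1, 0.2]
width: 0.0937
```

Call:
send_rows(
  increments=[
    [1, 0, 0, 0, -0.12],
    [1, 0, 0, 0, -0.24],
    [1, 0, 0, 0, -0.36],
    [1, 0, 0, 0, -0.48],
    [1, 0, 0, 0, -0.555],
  ],
)

```text
time: 9.32
tool_pos: [0.454, 0.1475, 0.2781]
ee_rot: [-1.472, 1.567, -2.957]
wrist_force: [0.1, 0.2, -0.5]
width: 0.0941
```

```bash
python3 plan.py 0.4525 0.149 0.088 0.0855
python3 - <<'E'
from h import *
s=robot.snapshot("wrist");cv2.imwrite("pics/w5.png",s["image"][:,:,::-1])
m,b=blobs(s["image"],(100,120,40),(128,255,255))
for x in b:print(x, onz(s,*x[1],.112))
E
```

```text
t9.32 pos [0.454  0.1475 0.2781] psi 0.086 q6 0.11 w 0.0941 F [ 0.1  0.2 -0.5]
shift [ 0.1901 -0.0006 -0.0017] roll 0.000 or -3.141
(np.int32(322), array([324.9, 154.8]), array([312, 149,  27,  13], dtype=int32)) [0.44656078 0.20794658 0.112     ]
(np.int32(245), array([325.6, 280.5]), array([314, 272,  24,  15], dtype=int32)) [0.45712159 0.08985444 0.112     ]
```

```bash
sleep 1
```

```text
(no output)
```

View pics/w5.png

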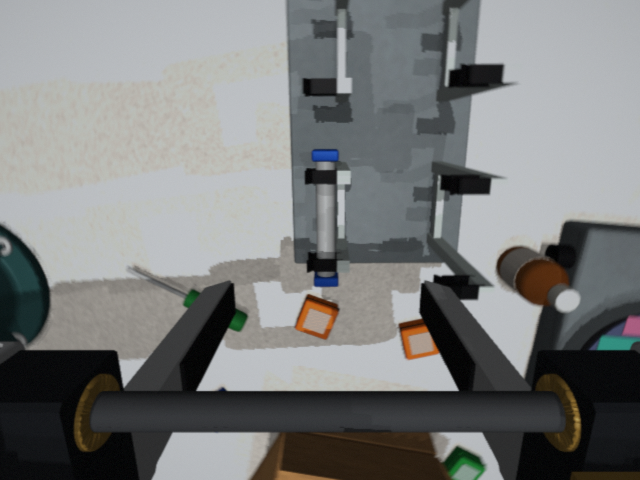

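Call:
send_rows(
  increments=[
    [1, 0.03, -0.001, -0.002, 0],
    [1, 0.06, -0.001, -0.002, 0],
    [1, 0.09, -0.001, -0.002, 0],
    [1, 0.11, -0.001, -0.002, 0],
    [1, 0.12, -0.001, -0.002, 0],
  ],
)

```text
time: 9.78
tool_pos: [0.4508, 0.1487, 0.1552]
ee_rot: [-1.459, 1.562, -2.951]
wrist_force: [-0.7, 0.4, -0.3]
width: 0.094
```

Call:
send_rows(
  increments=[
    [0.8, 0.02, 0, 0, 0],
    [0.6, 0.045, 0, 0, 0],
    [0.4, 0.06, 0, 0, 0],
    [0.2, 0.069, 0, 0, 0],
    [0, 0.069, 0, 0, 0],
  ],
)

```text
time: 10.2
tool_pos: [0.4521, 0.149, 0.089]
ee_rot: [-1.466, 1.566, -2.958]
wrist_force: [-0.5, 0.1, 0.4]
width: 0.0641
```

```bash
python3 plan.py 0.4519 0.149 0.088 0.0855
```

```text
t10.20 pos [0.4521 0.149  0.089 ] psi 0.079 q6 0.12 w 0.0641 F [-0.5  0.1  0.4]
shift [ 0.001  -0.0001 -0.    ] roll -0.006 or 3.135
```

Call:
send_rows(
  increments=[
    [-1, 0.004, 0, 0, 0],
    [-1, 0.004, 0, 0, 0],
    [-1, 0.004, 0, 0, 0],
    [-1, 0.004, 0, 0, 0],
    [-1, 0.004, 0, 0, 0],
  ],
)

```text
time: 10.62
tool_pos: [0.4543, 0.1495, 0.0885]
ee_rot: [1.726, 1.569, 0.235]
wrist_force: [-0.0, -0.8, 0.1]
width: 0.0306
```

Call:
send_rows(
  increments=[
    [-1, 0, 0, 0, 0],
    [-1, 0, 0, 0, 0],
    [-1, 0, 0, 0, 0],
    [-1, 0, 0, 0, 0],
    [-1, 0, 0, 0, 0],
  ],
)

```text
time: 11.03
tool_pos: [0.453, 0.1493, 0.0877]
ee_rot: [-1.568, 1.569, -3.058]
wrist_force: [-4.0, -0.7, 3.2]
width: 0.0174
```

Call:
send_rows(
  increments=[
    [-1, 0, -0.008, 0, 0],
    [-1, 0, -0.016, 0, 0],
    [-1, 0, -0.024, 0, 0],
    [-1, 0, -0.034, 0, 0],
    [-1, 0, -0.048, 0, 0],
  ],
)

```text
time: 11.45
tool_pos: [0.405, 0.1454, 0.0869]
ee_rot: [-1.531, 1.57, -3.022]
wrist_force: [0.6, -0.1, -0.8]
width: 0.0172
```

Call:
send_rows(
  increments=[
    [-1, -0.01, 0, 0, 0],
    [-1, -0.04, 0, 0, 0],
    [-1, -0.08, 0, 0, 0],
    [-1, -0.12, 0, 0, 0],
    [-1, -0.16, 0, 0, 0],
  ],
)

```text
time: 11.87
tool_pos: [0.4054, 0.1455, 0.2496]
ee_rot: [1.844, 1.57, 0.354]
wrist_force: [0.8, 0.3, -1.1]
width: 0.0165
```

```bash
python3 plan.py 0.504 -0.269 0.25 -1.68
python3 - <<'E'
from h import *
s=robot.snapshot("wrist");cv2.imwrite("pics/w6.png",s["image"][:,:,::-1])
E
```

```text
t11.87 pos [0.4054 0.1455 0.2496] psi 0.080 q6 0.13 w 0.0165 F [ 0.8  0.3 -1.1]
shift [-0.0005  0.0651  0.421 ] roll 1.760 or -1.382
```

```bash
sleep 1
```

```text
(no output)
```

View pics/w6.png

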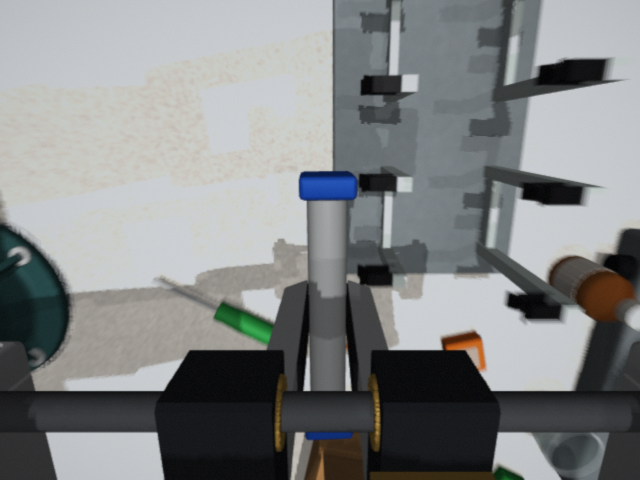

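Call:
send_rows(
  increments=[
    [-1, -0.01, 0.006, 0.039, 0.12],
    [-1, -0.02, 0.012, 0.078, 0.24],
    [-1, -0.02, 0.018, 0.117, 0.36],
    [-1, -0.02, 0.024, 0.156, 0.48],
    [-1, -0.02, 0.03, 0.195, 0.6],
  ],
)

```text
time: 12.33
tool_pos: [0.4517, -0.0482, 0.2683]
ee_rot: [1.967, 1.569, -0.129]
wrist_force: [0.4, 0.3, -0.3]
width: 0.0173
```

```bash
python3 plan.py 0.504 -0.269 0.25 -1.68
```

```text
t12.33 pos [ 0.4517 -0.0482  0.2683] psi -0.525 q6 0.29 w 0.0173 F [ 0.4  0.3 -0.3]
shift [0.0185 0.1559 0.1648] roll 1.155 or -1.987
```

Call:
send_rows(
  increments=[
    [-1, 0, 0.027, 0.029, 0.12],
    [-1, 0, 0.054, 0.058, 0.24],
    [-1, 0, 0.081, 0.087, 0.36],
    [-1, 0, 0.108, 0.115, 0.48],
    [-1, 0, 0.135, 0.143, 0.6],
  ],
)

```text
time: 12.75
tool_pos: [0.4976, -0.2398, 0.2677]
ee_rot: [2.405, 1.57, -0.292]
wrist_force: [1.4, 0.2, -0.9]
width: 0.0174
```

```bash
python3 plan.py 0.504 -0.269 0.25 -1.68
```

```text
t12.75 pos [ 0.4976 -0.2398  0.2677] psi -1.126 q6 0.57 w 0.0174 F [ 1.4  0.2 -0.9]
shift [0.0177 0.0291 0.0068] roll 0.554 or -2.588
```

Call:
send_rows(
  increments=[
    [-1, 0, 0.02, 0.004, 0.12],
    [-1, 0, 0.029, 0.006, 0.24],
    [-1, 0, 0.029, 0.006, 0.36],
    [-1, 0, 0.029, 0.006, 0.48],
    [-1, 0, 0.029, 0.006, 0.554],
  ],
)

```text
time: 13.17
tool_pos: [0.5048, -0.267, 0.2672]
ee_rot: [-1.146, 1.571, 1.887]
wrist_force: [0.0, -0.6, -1.2]
width: 0.017
```

Call:
send_rows(
  increments=[
    [-1, 0.035, 0, 0, 0],
    [-1, 0.07, 0, 0, 0],
    [-1, 0.105, 0, 0, 0],
    [-1, 0.14, 0, 0, 0],
    [-1, 0.16, 0, 0, 0],
  ],
)

```text
time: 13.58
tool_pos: [0.5027, -0.2651, 0.1028]
ee_rot: [-0.483, 1.565, 2.555]
wrist_force: [0.2, -0.0, -2.0]
width: 0.0172
```

```bash
python3 plan.py 0.504 -0.269 0.014 -1.68
```

```text
t13.58 pos [ 0.5027 -0.2651  0.1028] psi -1.674 q6 1.09 w 0.0172 F [ 0.2 -0.  -2. ]
shift [ 0.0887  0.004  -0.0022] roll 0.006 or -3.136
```

Call:
send_rows(
  increments=[
    [-1, 0.03, 0.003, 0, 0],
    [-1, 0.06, 0.003, 0, 0],
    [-1, 0.08, 0.003, 0, 0],
    [-1, 0.09, 0.003, 0, 0],
    [-1, 0.095, 0.003, 0, 0],
  ],
)

```text
time: 14.0
tool_pos: [0.5033, -0.2687, 0.0104]
ee_rot: [-0.515, 1.567, 2.523]
wrist_force: [-0.8, 0.2, -1.2]
width: 0.0172
```

Call:
send_rows(
  increments=[
    [-1, 0, 0, 0, 0],
    [-0.4, 0, 0, 0, 0],
    [-0.4, 0, 0, 0, 0],
    [-0.4, 0, 0, 0, 0],
    [-0.4, 0, 0, 0, 0],
  ],
)

```text
time: 14.42
tool_pos: [0.5054, -0.2701, 0.0143]
ee_rot: [2.679, 1.567, -0.566]
wrist_force: [0.3, 0.3, -0.3]
width: 0.0283
```

Call:
send_rows(
  increments=[
    [-0.4, -0.02, 0, 0, 0],
    [-0.4, -0.06, 0, 0, 0],
    [-0.4, -0.1, 0, 0, 0],
    [0, -0.14, 0, 0, 0],
    [1, -0.18, 0, 0, 0],
  ],
)

```text
time: 14.83
tool_pos: [0.5042, -0.2692, 0.1952]
ee_rot: [2.729, 1.569, -0.515]
wrist_force: [1.2, -0.7, -0.2]
width: 0.0385
```

Call:
send_rows(
  increments=[
    [1, -0.03, 0, 0, 0],
    [1, -0.06, 0, 0, 0],
    [1, -0.08, 0, 0, 0],
  ],
)

```text
time: 15.08
tool_pos: [0.505, -0.2698, 0.2776]
ee_rot: [2.667, 1.564, -0.577]
wrist_force: [-0.2, 0.6, -0.0]
width: 0.0582
```

```bash
python3 - <<'E'
from h import *
s=robot.snapshot("wrist");cv2.imwrite("pics/w7.png",s["image"][:,:,::-1])
t=robot.snapshot("top")
for n,q in(("top",t),("wrist",s)):
    m,b=blobs(q["image"],(3,120,60),(22,255,255),60)
    cs,_=cv2.findContours(m,cv2.RETR_EXTERNAL,cv2.CHAIN_APPROX_NONE)
    for c in cs:
        if 100<cv2.contourArea(c)<3000:
            pts=np.array([onz(q,*p[0],.024)[:2]*1000 for p in c],np.float32)
            r=cv2.minAreaRect(pts);print(n,c.mean(0)[0],r)
E
python3 plan.py .452 0 .2 0
```

```text
top [341.54285714 270.11428571] ((451.7345886230469, -0.3455772399902344), (42.97410583496094, 42.95258712768555), 73.72559356689453)
top [471.33823529 253.38235294] ((489.2772216796875, -285.31451416015625), (32.72635269165039, 68.41470336914062), 53.946319580078125)
top [350.07352941 211.02941176] ((585.5975952148438, -20.471202850341797), (43.365943908691406, 42.30159378051758), 18.050024032592773)
wrist [538.01923077 475.60384615] ((89.76642608642578, -531.1795654296875), (179.79701232910156, 12.453972816467285), 83.8675308227539)
wrist [473.92432432 412.6       ] ((204.9327392578125, -436.1907043457031), (126.64849090576172, 33.504459381103516), 4.658595561981201)
wrist [180.36216216 412.27027027] ((246.30784606933594, -48.07309341430664), (33.18213653564453, 126.2305908203125), 72.81665802001953)
wrist [110.83216783 271.01398601] ((454.239501953125, -5.4065704345703125), (50.239620208740234, 49.65763854980469), 73.5117416381836)
wrist [ 98.51677852 157.55033557] ((586.4736328125, -25.014772415161133), (44.71507263183594, 50.95667266845703), 17.793363571166992)
t15.18 pos [ 0.5059 -0.2704  0.2786] psi -1.674 q6 1.08 w 0.0660 F [0.  0.6 0.1]
shift [ 0.0764 -0.2638  0.0822] roll -1.674 or 1.468
```

```bash
sleep 1
```

```text
(no output)
```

View pics/w7.png

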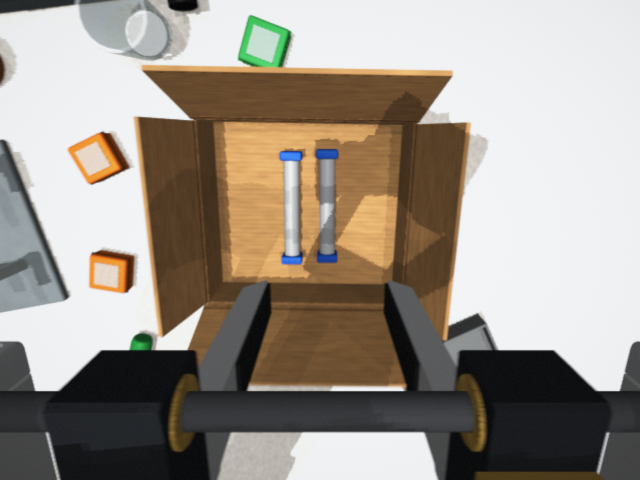

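Call:
send_rows(
  increments=[
    [1, 0, -0.038, 0.012, -0.12],
    [1, 0, -0.076, 0.024, -0.24],
    [1, 0, -0.114, 0.036, -0.36],
    [1, 0, -0.152, 0.048, -0.48],
    [1, 0, -0.19, 0.059, -0.6],
  ],
)

```text
time: 15.6
tool_pos: [0.4638, -0.0726, 0.2705]
ee_rot: [-0.872, 1.568, 2.772]
wrist_force: [0.9, 0.0, -0.2]
width: 0.0934
```

```bash
python3 plan.py 0.452 -0.0005 0.12 -0.284
```

```text
t15.60 pos [ 0.4638 -0.0726  0.2705] psi -1.069 q6 0.79 w 0.0934 F [ 0.9  0.  -0.2]
shift [ 0.1506 -0.0686 -0.0246] roll -0.785 or 2.357
```

Call:
send_rows(
  increments=[
    [1, 0, -0.033, -0.012, -0.12],
    [1, 0, -0.068, -0.025, -0.24],
    [1, 0.03, -0.068, -0.025, -0.36],
    [1, 0.06, -0.068, -0.025, -0.48],
    [1, 0.09, -0.068, -0.025, -0.6],
  ],
)

```text
time: 16.02
tool_pos: [0.4541, -0.0015, 0.1802]
ee_rot: [-1.033, 1.571, -3.069]
wrist_force: [0.5, -0.2, -0.0]
width: 0.094
```

Call:
send_rows(
  increments=[
    [1, 0.01, 0, 0, -0.12],
    [1, 0.01, 0, 0, -0.185],
    [1, 0.01, 0, 0, -0.185],
    [1, 0.01, 0, 0, -0.185],
  ],
)

```text
time: 16.35
tool_pos: [0.4541, -0.0025, 0.1712]
ee_rot: [-1.446, 1.569, 2.975]
wrist_force: [-0.9, -0.3, -0.6]
width: 0.0941
```

```bash
python3 - <<'E'
from h import *
s=robot.snapshot("wrist");cv2.imwrite("pics/w8.png",s["image"][:,:,::-1])
t=robot.snapshot("top")
for n,q in(("top",t),("wrist",s)):
    m,b=blobs(q["image"],(3,120,60),(22,255,255),60)
    cs,_=cv2.findContours(m,cv2.RETR_EXTERNAL,cv2.CHAIN_APPROX_NONE)
    for c in cs:
        if 100<cv2.contourArea(c)<9000:
            pts=np.array([onz(q,*p[0],.024)[:2]*1000 for p in c],np.float32)
            r=cv2.minAreaRect(pts);print(n,c.mean(0)[0],r)
E
python3 plan.py .452 -.0005 .004 -0.284
```

```text
top [452.13864307 247.17699115] ((503.9267578125, -247.77957153320312), (202.85658264160156, 188.20037841796875), 83.20980834960938)
wrist [423.17763158 435.20394737] ((486.2366943359375, -246.7022705078125), (13.943229675292969, 75.52201080322266), 73.34910583496094)
wrist [388.44651952 462.48896435] ((456.029541015625, -262.5020751953125), (61.54637145996094, 226.435546875), 73.35892486572266)
wrist [ 79.816 421.32 ] ((153.39382934570312, -125.09280395507812), (74.39175415039062, 12.618593215942383), 62.60545349121094)
wrist [572.58666667 415.44666667] ((636.1528930664062, -262.4612731933594), (87.71102905273438, 15.948263168334961), 89.0169906616211)
wrist [348.15957447 344.25531915] ((439.74420166015625, -119.77684783935547), (8.082071304321289, 36.13007354736328), 81.9316635131836)
wrist [517.83333333 327.72222222] ((598.7060546875, -147.590087890625), (12.190688133239746, 25.267648696899414), 87.75019073486328)
wrist [323.2459893  223.85561497] ((451.7983703613281, 0.9775733947753906), (43.11103439331055, 43.231773376464844), 73.3104476928711)
wrist [477.61077844 202.25149701] ((584.4566040039062, -18.88161277770996), (43.641937255859375, 44.512977600097656), 17.80238914489746)
wrist [625.61935484  23.30322581] ((716.070068359375, 85.33380126953125), (36.572303771972656, 23.02865982055664), 86.00279998779297)
t16.45 pos [ 0.4548 -0.0026  0.1724] psi -0.290 q6 0.16 w 0.0936 F [ 0.4 -0.2  0.5]
shift [ 0.1684 -0.0034 -0.0012] roll -0.006 or 3.135
```

```bash
sleep 1
```

```text
(no output)
```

View pics/w8.png

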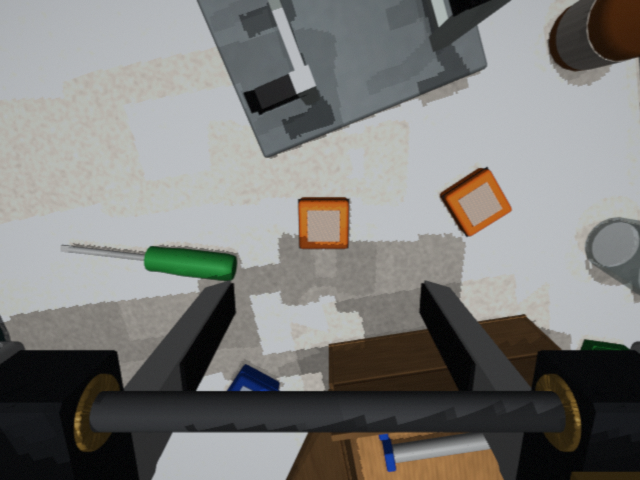

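Call:
send_rows(
  increments=[
    [1, 0.03, -0.003, -0.002, 0],
    [1, 0.06, -0.003, -0.002, 0],
    [1, 0.09, -0.003, -0.002, 0],
    [1, 0.11, -0.003, -0.002, 0],
    [1, 0.12, -0.003, -0.002, 0],
  ],
)

```text
time: 16.87
tool_pos: [0.4507, 0.0004, 0.0497]
ee_rot: [-1.429, 1.566, 2.994]
wrist_force: [-0.8, 0.6, -0.4]
width: 0.0942
```

Call:
send_rows(
  increments=[
    [0.6, 0.02, 0, 0, 0],
    [0.5, 0.034, 0, 0, 0],
    [0.4, 0.042, 0, 0, 0],
    [0.3, 0.045, 0, 0, 0],
    [0.3, 0.045, 0, 0, 0],
  ],
)

```text
time: 17.28
tool_pos: [0.4528, 0.0001, 0.0076]
ee_rot: [2.258, 1.571, 0.398]
wrist_force: [-0.3, 0.2, 0.0]
width: 0.0643
```

Call:
send_rows(
  increments=[
    [-1, 0, 0, 0, 0],
    [-1, 0, 0, 0, 0],
    [-1, 0, 0, 0, 0],
    [-1, 0, 0, 0, 0],
    [-1, 0, 0, 0, 0],
  ],
)

```text
time: 17.7
tool_pos: [0.4533, 0.0001, 0.0086]
ee_rot: [1.792, 1.569, -0.067]
wrist_force: [-0.7, 0.1, 4.0]
width: 0.044
```

Call:
send_rows(
  increments=[
    [-1, 0, 0, 0, 0],
    [-1, 0, 0, 0, 0],
  ],
)

```text
time: 17.87
tool_pos: [0.4533, 0.0001, 0.0086]
ee_rot: [1.788, 1.569, -0.072]
wrist_force: [-0.9, 0.7, 5.3]
width: 0.0438
```

Call:
send_rows(
  increments=[
    [-1, -0.03, 0, 0, 0],
    [-1, -0.07, 0, 0, 0],
    [-1, -0.11, 0, 0, 0],
    [-1, -0.15, 0, 0, 0],
    [-1, -0.19, 0, 0, 0],
  ],
)

```text
time: 18.28
tool_pos: [0.4518, 0.0003, 0.1987]
ee_rot: [-1.456, 1.57, 2.967]
wrist_force: [1.0, -0.7, -0.5]
width: 0.0439
```

```bash
python3 plan.py 0.514 -0.1745 0.2 -0.109
```

```text
t18.28 pos [4.518e-01 3.000e-04 1.987e-01] psi -0.289 q6 0.16 w 0.0439 F [ 1.  -0.7 -0.5]
shift [-0.0014  0.1094  0.1498] roll -0.180 or 2.962
```

Call:
send_rows(
  increments=[
    [-1, 0, 0.022, 0.03, -0.05],
    [-1, 0, 0.044, 0.06, -0.1],
    [-1, 0, 0.066, 0.09, -0.15],
    [-1, 0, 0.088, 0.12, -0.18],
    [-1, 0, 0.109, 0.15, -0.18],
  ],
)

```text
time: 18.7
tool_pos: [0.5144, -0.1762, 0.1968]
ee_rot: [-2.136, 1.57, 2.468]
wrist_force: [0.4, 0.8, -0.3]
width: 0.0438
```

Call:
send_rows(
  increments=[
    [-1, 0, 0, 0, 0],
    [-1, 0.02, 0, 0, 0],
    [-1, 0.05, 0, 0, 0],
    [-1, 0.07, 0, 0, 0],
    [-1, 0.08, 0, 0, 0],
  ],
)

```text
time: 19.12
tool_pos: [0.512, -0.1733, 0.1133]
ee_rot: [-1.932, 1.564, 2.672]
wrist_force: [-1.8, 1.0, -1.0]
width: 0.0437
```

```bash
python3 plan.py 0.514 -0.1745 0.016 -0.109
```

```text
t19.12 pos [ 0.512  -0.1733  0.1133] psi -0.109 q6 -0.32 w 0.0437 F [-1.8  1.  -1. ]
shift [0.0972 0.0028 0.0012] roll -0.000 or 3.142
```

Call:
send_rows(
  increments=[
    [-1, 0.03, 0.001, 0, 0],
    [-1, 0.06, 0.001, 0, 0],
    [-1, 0.08, 0.001, 0, 0],
    [-1, 0.09, 0.001, 0, 0],
    [-1, 0.096, 0.001, 0, 0],
  ],
)

```text
time: 19.53
tool_pos: [0.5143, -0.174, 0.02]
ee_rot: [-1.96, 1.568, 2.643]
wrist_force: [-0.5, 0.3, -0.2]
width: 0.0438
```

Call:
send_rows(
  increments=[
    [-1, 0, 0, 0, 0],
    [-1, 0, 0, 0, 0],
    [0.15, 0, 0, 0, 0],
    [0.15, 0, 0, 0, 0],
    [0.15, 0, 0, 0, 0],
  ],
)

```text
time: 19.95
tool_pos: [0.5162, -0.1752, 0.0231]
ee_rot: [1.274, 1.568, -0.405]
wrist_force: [0.7, -0.8, 0.6]
width: 0.0538
```

Call:
send_rows(
  increments=[
    [0.15, 0, 0, 0, 0],
    [0.15, -0.03, 0, 0, 0],
    [0.15, -0.07, 0, 0, 0],
    [0.15, -0.11, 0, 0, 0],
    [0.6, -0.15, 0, 0, 0],
  ],
)

```text
time: 20.37
tool_pos: [0.5148, -0.1746, 0.1732]
ee_rot: [-2.293, 1.57, 2.31]
wrist_force: [-0.2, -0.9, -0.1]
width: 0.0581
```

Call:
send_rows(
  increments=[
    [1, -0.02, 0, 0, 0],
    [1, -0.04, 0, 0, 0],
    [1, -0.04, 0, 0, 0],
  ],
)

```text
time: 20.62
tool_pos: [0.5175, -0.1758, 0.2176]
ee_rot: [1.259, 1.56, -0.421]
wrist_force: [-0.1, 0.2, 0.5]
width: 0.0772
```

```bash
python3 - <<'E'
from h import *
s=robot.snapshot("wrist");cv2.imwrite("pics/w9.png",s["image"][:,:,::-1])
t=robot.snapshot("top");crop("pics/t9.png",t["image"],250,130,570,330,2.5)
E
python3 plan.py .585 -.0195 .22 0.313
```

```text
t20.72 pos [ 0.5155 -0.1749  0.2119] psi -0.109 q6 -0.32 w 0.0858 F [-0.1 -0.1 -0.8]
shift [-0.0081  0.0522 -0.1621] roll -0.422 or 2.720
```

```bash
sleep 1
```

```text
(no output)
```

View pics/w9.png

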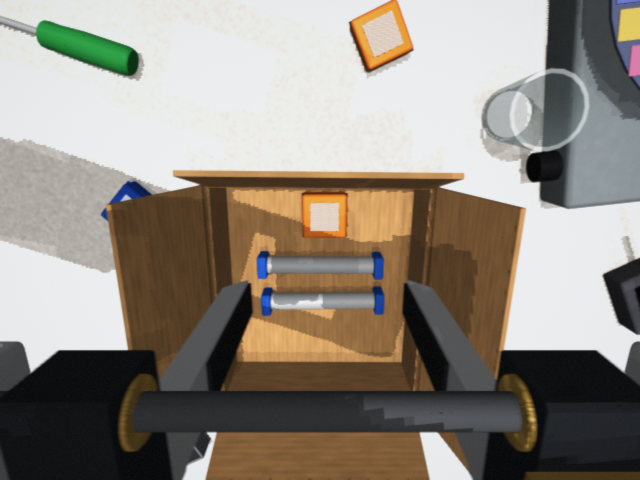

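View pics/t9.png

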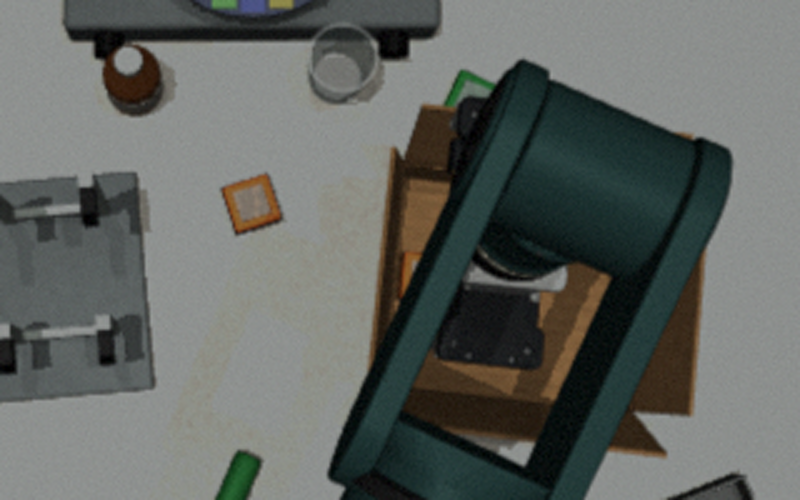

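Call:
send_rows(
  increments=[
    [1, -0.008, 0.011, -0.034, -0.1],
    [1, -0.008, 0.022, -0.068, -0.2],
    [1, -0.008, 0.033, -0.102, -0.3],
    [1, -0.008, 0.044, -0.136, -0.4],
    [1, -0.008, 0.052, -0.162, -0.422],
  ],
)

```text
time: 21.13
tool_pos: [0.5841, -0.0168, 0.2162]
ee_rot: [-2.186, 1.566, 2.844]
wrist_force: [-0.4, -0.2, 0.1]
width: 0.0943
```

Call:
send_rows(
  increments=[
    [1, 0.02, 0, 0, 0],
    [1, 0.05, 0, 0, 0],
    [1, 0.05, 0, 0, 0],
    [1, 0.05, 0, 0, 0],
  ],
)

```text
time: 21.47
tool_pos: [0.582, -0.019, 0.165]
ee_rot: [-2.02, 1.562, 3.005]
wrist_force: [-0.6, 0.4, 0.2]
width: 0.0936
```

```bash
python3 - <<'E'
from h import *
s=robot.snapshot("wrist");cv2.imwrite("pics/w10.png",s["image"][:,:,::-1])
for n,q in(("wrist",s),):
    m,b=blobs(q["image"],(3,120,60),(22,255,255),60)
    cs,_=cv2.findContours(m,cv2.RETR_EXTERNAL,cv2.CHAIN_APPROX_NONE)
    for c in cs:
        if 400<cv2.contourArea(c)<9000:
            pts=np.array([onz(q,*p[0],.024)[:2]*1000 for p in c],np.float32)
            r=cv2.minAreaRect(pts);print(n,c.mean(0)[0],r)
E
python3 plan.py .585 -.0195 .006 0.313
```

```text
wrist [252.53775322 459.92081031] ((572.894287109375, -276.0171813964844), (196.00918579101562, 60.126373291015625), 18.35684585571289)
wrist [571.59770115 416.94827586] ((869.28369140625, -125.12794494628906), (17.57588768005371, 86.68643951416016), 30.811458587646484)
wrist [ 39.92890995 332.93364929] ((361.68353271484375, -200.42120361328125), (86.07435607910156, 24.98679542541504), 36.95210266113281)
wrist [330.34061135 225.77292576] ((585.5624389648438, -18.261009216308594), (42.75245666503906, 45.29130935668945), 17.981151580810547)
wrist [526.64344262 151.79508197] ((715.4441528320312, 90.86968994140625), (52.917930603027344, 56.81910705566406), 10.683820724487305)
t21.52 pos [ 0.5835 -0.0194  0.1677] psi 0.313 q6 -0.44 w 0.0934 F [ 0.2 -0.5 -0. ]
shift [0.1617 0.002  0.0008] roll -0.000 or 3.141
```

```bash
sleep 1
```

```text
(no output)
```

View pics/w10.png

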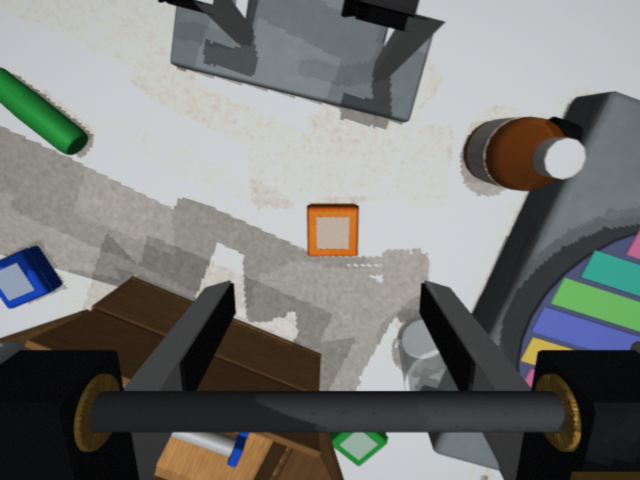

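Call:
send_rows(
  increments=[
    [1, 0.03, 0.002, 0, 0],
    [1, 0.06, 0.002, 0, 0],
    [1, 0.09, 0.002, 0, 0],
    [1, 0.11, 0.002, 0, 0],
    [1, 0.12, 0.002, 0, 0],
  ],
)

```text
time: 21.93
tool_pos: [0.5854, -0.0192, 0.0476]
ee_rot: [-2.049, 1.568, 2.975]
wrist_force: [0.1, -0.1, -0.4]
width: 0.0938
```

Call:
send_rows(
  increments=[
    [0.6, 0.02, 0, 0, 0],
    [0.5, 0.03, 0, 0, 0],
    [0.4, 0.038, 0, 0, 0],
    [0.3, 0.042, 0, 0, 0],
    [0.3, 0.042, 0, 0, 0],
  ],
)

```text
time: 22.35
tool_pos: [0.5866, -0.0189, 0.0076]
ee_rot: [2.243, 1.571, 0.985]
wrist_force: [0.1, 0.4, 0.1]
width: 0.0639
```

```bash
python3 plan.py .5855 -.019 .008 0.313
```

```text
t22.35 pos [ 0.5866 -0.0189  0.0076] psi 0.313 q6 -0.44 w 0.0639 F [0.1 0.4 0.1]
shift [-0.0004 -0.0011 -0.0002] roll -0.000 or 3.141
```

Call:
send_rows(
  increments=[
    [-1, 0, 0, 0, 0],
    [-1, 0, 0, 0, 0],
    [-1, 0, 0, 0, 0],
    [-1, 0, 0, 0, 0],
    [-1, 0, 0, 0, 0],
  ],
)

```text
time: 22.77
tool_pos: [0.5871, -0.0189, 0.0086]
ee_rot: [1.127, 1.569, -0.131]
wrist_force: [-1.4, -0.4, 3.4]
width: 0.0436
```

Call:
send_rows(
  increments=[
    [-1, 0, 0, 0, 0],
    [-1, -0.03, 0, 0, 0],
    [-1, -0.07, 0, 0, 0],
    [-1, -0.11, 0, 0, 0],
    [-1, -0.15, 0, 0, 0],
  ],
)

```text
time: 23.18
tool_pos: [0.5856, -0.0186, 0.1581]
ee_rot: [-2.104, 1.569, 2.922]
wrist_force: [0.8, 0.2, -0.8]
width: 0.0438
```

Call:
send_rows(
  increments=[
    [-1, -0.04, 0, 0, 0],
    [-1, -0.06, 0, 0, 0],
    [-1, -0.06, 0, 0, 0],
  ],
)

```text
time: 23.43
tool_pos: [0.5891, -0.019, 0.2246]
ee_rot: [1.148, 1.558, -0.11]
wrist_force: [0.5, 0.1, -0.1]
width: 0.0437
```

```bash
python3 plan.py .498 -.3235 .21 -.109
```

```text
t23.43 pos [ 0.5891 -0.019   0.2246] psi 0.313 q6 -0.44 w 0.0437 F [ 0.5  0.1 -0.1]
shift [ 0.0139 -0.1807  0.2615] roll 0.422 or -2.719
```

Call:
send_rows(
  increments=[
    [-1, 0, -0.022, 0.032, 0.1],
    [-1, 0, -0.044, 0.064, 0.2],
    [-1, 0, -0.066, 0.096, 0.3],
    [-1, 0, -0.088, 0.128, 0.4],
    [-1, 0, -0.11, 0.16, 0.422],
  ],
)

```text
time: 23.85
tool_pos: [0.5295, -0.2058, 0.2147]
ee_rot: [-1.972, 1.567, 2.629]
wrist_force: [1.0, 0.1, -0.1]
width: 0.0438
```

```bash
python3 plan.py .498 -.3235 .21 -.109
```

```text
t23.85 pos [ 0.5295 -0.2058  0.2147] psi -0.112 q6 -0.36 w 0.0438 F [ 1.   0.1 -0.1]
shift [ 0.0046 -0.0181  0.1205] roll -0.003 or 3.139
```

Call:
send_rows(
  increments=[
    [-1, 0, -0.006, 0.04, 0],
    [-1, 0, -0.012, 0.08, 0],
    [-1, 0, -0.018, 0.121, 0],
    [-1, 0.03, -0.018, 0.121, 0],
    [-1, 0.06, -0.018, 0.121, 0],
  ],
)

```text
time: 24.27
tool_pos: [0.4992, -0.3263, 0.1563]
ee_rot: [1.013, 1.569, -0.671]
wrist_force: [0.1, 0.2, -1.2]
width: 0.0437
```

Call:
send_rows(
  increments=[
    [-1, 0.03, 0, 0, 0],
    [-1, 0.05, 0, 0, 0],
    [-1, 0.05, 0, 0, 0],
  ],
)

```text
time: 24.52
tool_pos: [0.4957, -0.3201, 0.0985]
ee_rot: [-2.138, 1.555, 2.464]
wrist_force: [-0.7, 0.5, -1.7]
width: 0.044
```

```bash
python3 plan.py .498 -.3235 .018 -.109
```

```text
t24.52 pos [ 0.4957 -0.3201  0.0985] psi -0.109 q6 -0.56 w 0.0440 F [-0.7  0.5 -1.7]
shift [0.0804 0.0037 0.0038] roll -0.000 or 3.141
```

Call:
send_rows(
  increments=[
    [-1, 0.03, 0, 0, 0],
    [-1, 0.055, 0, 0, 0],
    [-1, 0.075, 0, 0, 0],
    [-1, 0.082, 0, 0, 0],
    [-1, 0.085, 0, 0, 0],
  ],
)

```text
time: 24.93
tool_pos: [0.499, -0.3222, 0.0206]
ee_rot: [-2.158, 1.567, 2.446]
wrist_force: [0.4, 1.1, 0.4]
width: 0.0435
```

Call:
send_rows(
  increments=[
    [-1, 0, 0, 0, 0],
    [-1, 0, 0, 0, 0],
    [0.15, 0, 0, 0, 0],
    [0.15, 0, 0, 0, 0],
    [0.15, 0, 0, 0, 0],
  ],
)

```text
time: 25.35
tool_pos: [0.5008, -0.3237, 0.0239]
ee_rot: [1.063, 1.568, -0.616]
wrist_force: [0.0, -0.0, 0.7]
width: 0.0541
```

Call:
send_rows(
  increments=[
    [0.15, 0, 0, 0, 0],
    [0.15, -0.03, 0, 0, 0],
    [0.15, -0.07, 0, 0, 0],
    [0.15, -0.11, 0, 0, 0],
    [0.15, -0.15, 0, 0, 0],
  ],
)

```text
time: 25.77
tool_pos: [0.4996, -0.3229, 0.1741]
ee_rot: [-2.246, 1.57, 2.357]
wrist_force: [1.5, -1.3, 0.2]
width: 0.0542
```

Call:
send_rows(
  increments=[
    [-1, -0.04, 0, 0, 0],
    [-1, -0.08, 0, 0, 0],
    [-1, -0.1, 0, 0, 0],
    [-1, -0.1, 0, 0, 0],
  ],
)

```text
time: 26.1
tool_pos: [0.5018, -0.3246, 0.2805]
ee_rot: [1.02, 1.557, -0.66]
wrist_force: [-0.2, 0.5, 0.4]
width: 0.0309
```

```bash
python3 - <<'E'
from h import *
s=robot.snapshot("wrist");cv2.imwrite("pics/w11.png",s["image"][:,:,::-1])
t=robot.snapshot("scene");cv2.imwrite("pics/s11.png",t["image"][:,:,::-1])
E
python3 plan.py .506 -.1 .25 -.109
```

```text
t26.20 pos [ 0.5003 -0.3234  0.2734] psi -0.109 q6 -0.56 w 0.0227 F [-0.1  0.5  0.3]
shift [ 0.0231 -0.0186 -0.2227] roll 0.000 or -3.142
```

```bash
sleep 1
```

```text
(no output)
```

View pics/w11.png

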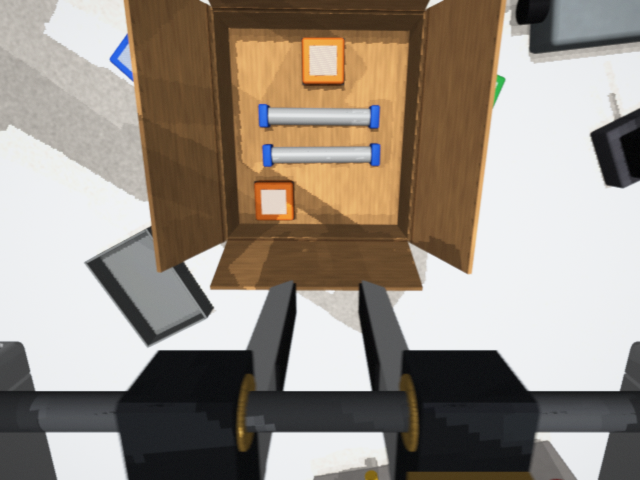

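View pics/s11.png

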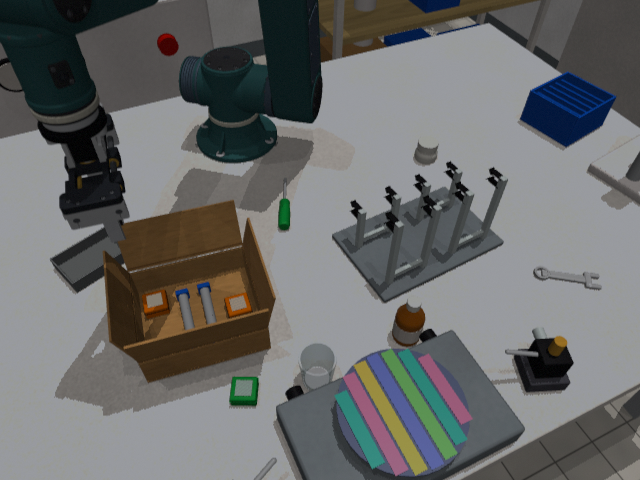

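```bash
cat > cp.py <<'E'
import sys,numpy as np,subprocess
x,y,z=map(float,sys.argv[1:4])
psi=float(sys.argv[4]) if len(sys.argv)>4 else -1.68
from h import *
M=R.from_euler('z',-.109).as_matrix();C=np.array([.506,-.249,0])
o=robot.get_obs();print('carton-frame tcp',(M.T@(o["tool_pos"]-C)).round(4))
w=C+M@np.array([x,y,z])
subprocess.run(["python3","plan.py",*map(str,w),str(psi)])
E
python3 cp.py 0 .175 .25
```

```text
t26.20 pos [ 0.5003 -0.3234  0.2734] psi -0.109 q6 -0.56 w 0.0227 F [-0.1  0.5  0.3]
shift [ 0.0231 -0.0024 -0.2496] roll 1.571 or -1.571
carton-frame tcp [ 0.0024 -0.0746  0.2734]
```

Call:
send_rows(
  increments=[
    [-1, 0, 0, 0.02, 0.12],
    [-1, 0, 0, 0.04, 0.24],
    [-1, 0, 0, 0.06, 0.36],
    [-1, 0, 0, 0.08, 0.48],
    [-1, 0, 0, 0.1, 0.6],
  ],
)

```text
time: 26.62
tool_pos: [0.4882, -0.4227, 0.2687]
ee_rot: [-1.674, 1.565, 2.323]
wrist_force: [-0.1, 0.4, -0.0]
width: 0.0001
```

Call:
send_rows(
  increments=[
    [-1, 0, 0, 0, 0.12],
    [-1, 0, 0, 0, 0.24],
    [-1, 0, 0, 0, 0.36],
    [-1, 0, 0, 0, 0.48],
    [-1, 0, 0, 0, 0.6],
  ],
)

```text
time: 27.03
tool_pos: [0.4883, -0.422, 0.2686]
ee_rot: [-1.073, 1.565, 2.324]
wrist_force: [-0.3, -0.3, 0.4]
width: 0.0008
```

Call:
send_rows(
  increments=[
    [-1, 0, 0, 0, 0.12],
    [-1, 0, 0, 0, 0.24],
    [-1, 0, 0, 0, 0.36],
    [-1, 0, 0, 0, 0.371],
    [-1, 0, 0, 0, 0.371],
  ],
)

```text
time: 27.45
tool_pos: [0.4886, -0.4221, 0.2696]
ee_rot: [-0.714, 1.566, 2.321]
wrist_force: [-0.3, -0.6, -1.1]
width: 0.0005
```

```bash
python3 cp.py 0 -.178 .105
```

```text
t27.45 pos [ 0.4886 -0.4221  0.2696] psi -1.678 q6 0.88 w 0.0005 F [-0.3 -0.6 -1.1]
shift [0.1646 0.0046 0.0009] roll 0.002 or -3.139
carton-frame tcp [ 0.0015 -0.1739  0.2696]
```

Call:
send_rows(
  increments=[
    [-1, 0.03, 0.005, 0, 0],
    [-1, 0.06, 0.005, 0, 0],
    [-1, 0.095, 0.005, 0, 0],
    [-1, 0.125, 0.005, 0, 0],
    [-1, 0.15, 0.005, 0, 0],
  ],
)

```text
time: 27.87
tool_pos: [0.4872, -0.4262, 0.1181]
ee_rot: [-0.722, 1.566, 2.314]
wrist_force: [-0.6, -0.2, -0.4]
width: 0.0002
```

Call:
send_rows(
  increments=[
    [-1, 0.01, 0, 0, 0],
    [-1, 0.013, 0, 0, 0],
    [-1, 0.013, 0, 0, 0],
  ],
)

```text
time: 28.12
tool_pos: [0.4883, -0.4273, 0.1087]
ee_rot: [-0.765, 1.569, 2.269]
wrist_force: [-0.9, -0.0, 0.4]
width: 0.0006
```

```bash
python3 cp.py 0 -.108 .10
python3 - <<'E'
from h import *
s=robot.snapshot("scene");crop("pics/s12.png",s["image"],30,130,330,400,2.2)
E
```

```text
t28.12 pos [ 0.4883 -0.4273  0.1087] psi -1.679 q6 0.87 w 0.0006 F [-0.9 -0.   0.4]
shift [ 0.0088 -0.0711  0.0017] roll 0.001 or -3.140
carton-frame tcp [ 0.0018 -0.1791  0.1087]
```

```bash
sleep 1
```

```text
(no output)
```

View pics/s12.png

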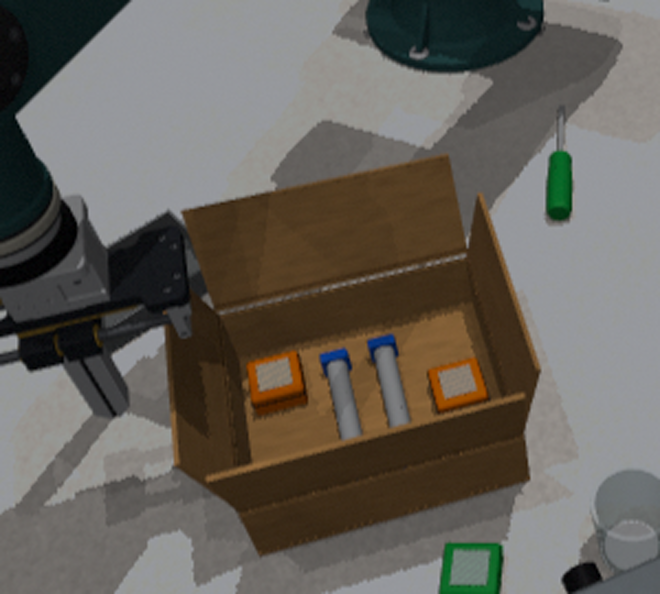

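Call:
send_rows(
  increments=[
    [-1, 0.004, -0.015, 0.001, 0],
    [-1, 0.006, -0.03, 0.001, 0],
    [-1, 0.009, -0.045, 0.001, 0],
    [-1, 0.009, -0.058, 0.001, 0],
    [-1, 0.009, -0.07, 0.001, 0],
  ],
)

```text
time: 28.58
tool_pos: [0.4963, -0.3581, 0.1029]
ee_rot: [2.469, 1.566, -0.782]
wrist_force: [-0.3, -0.7, -0.6]
width: 0.0004
```

Call:
send_rows(
  increments=[
    [-1, 0, -0.009, 0, 0],
    [-1, 0, -0.018, 0, 0],
    [-1, 0.004, -0.026, 0, 0],
    [-1, 0.01, -0.033, 0, 0],
    [-1, 0.014, -0.038, 0, 0],
  ],
)

```text
time: 29.0
tool_pos: [0.4993, -0.3192, 0.0857]
ee_rot: [-0.91, 1.57, 2.123]
wrist_force: [-0.1, -0.9, 0.2]
width: 0.0005
```

```bash
python3 cp.py 0 -.06 .075
python3 - <<'E'
from h import *
s=robot.snapshot("scene");crop("pics/s13.png",s["image"],30,130,330,400,2.2)
E
```

```text
t29.00 pos [ 0.4993 -0.3192  0.0857] psi -1.680 q6 1.02 w 0.0005 F [-0.1 -0.9  0.2]
shift [ 0.0107 -0.0105  0.001 ] roll 0.000 or -3.141
carton-frame tcp [ 0.001  -0.0705  0.0857]
```

```bash
sleep 1
```

```text
(no output)
```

View pics/s13.png

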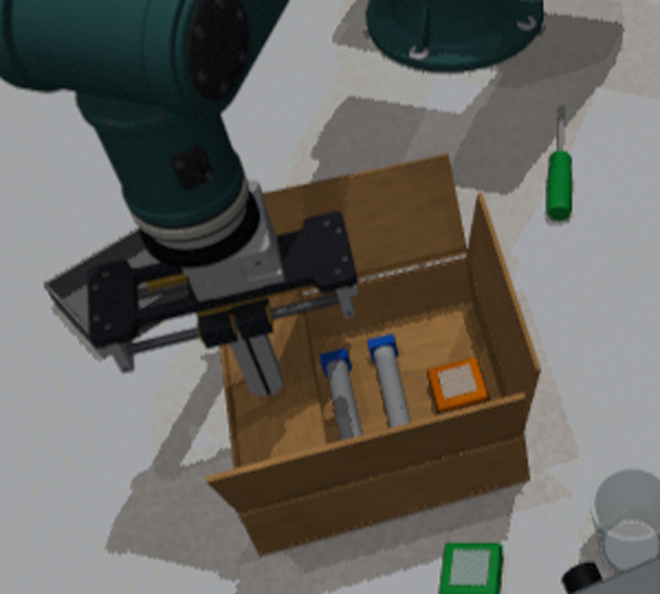

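Call:
send_rows(
  increments=[
    [-1, 0.004, -0.006, 0, 0],
    [-1, 0.008, -0.012, 0, 0],
    [-1, 0.012, -0.016, 0, 0],
    [-1, 0.015, -0.016, 0, 0],
    [-1, 0.016, -0.016, 0, 0],
  ],
)

```text
time: 29.47
tool_pos: [0.5008, -0.3035, 0.0695]
ee_rot: [-0.753, 1.569, 2.28]
wrist_force: [-0.8, 0.4, 0.6]
width: 0.0008
```

```bash
python3 cp.py 0 -.055 .07
```

```text
t29.47 pos [ 0.5008 -0.3035  0.0695] psi -1.680 q6 1.04 w 0.0008 F [-0.8  0.4  0.6]
shift [-0.0005  0.0002  0.0007] roll 0.000 or -3.141
carton-frame tcp [ 0.0007 -0.0548  0.0695]
```

Press a touch further and check for contact force.

Call:
send_rows(
  increments=[
    [-1, 0.002, 0, 0, 0],
    [-1, 0.004, 0, 0, 0],
    [-1, 0.004, 0, 0, 0],
  ],
)

```text
time: 29.72
tool_pos: [0.501, -0.3038, 0.0691]
ee_rot: [-1.723, 1.57, 1.309]
wrist_force: [-4.2, 3.5, 10.6]
width: -0.0
```

```bash
python3 cp.py 0 -.055 .07;python3 - <<'E'
from h import *
s=robot.snapshot("scene");crop("pics/s14.png",s["image"],30,130,330,400,2.2)
E
```

```text
t29.72 pos [ 0.501  -0.3038  0.0691] psi -1.680 q6 1.04 w -0.0000 F [-4.2  3.5 10.6]
shift [-0.0009 -0.      0.001 ] roll -0.000 or 3.141
carton-frame tcp [ 0.001  -0.055   0.0691]
```

```bash
sleep 1
```

```text
(no output)
```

View pics/s14.png

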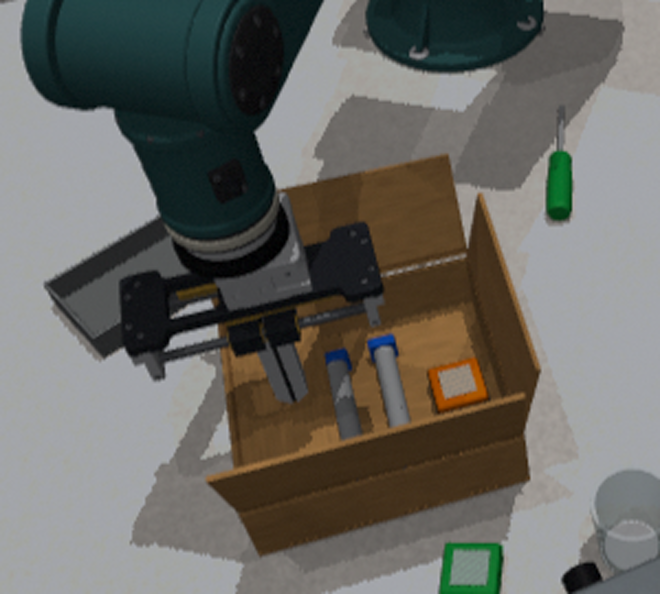

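Call:
send_rows(
  increments=[
    [-1, -0.02, 0, 0, 0],
    [-1, -0.06, 0, 0, 0],
    [-1, -0.1, 0, 0, 0],
    [-1, -0.13, -0.02, 0, 0],
    [-1, -0.14, -0.05, 0, 0],
  ],
)

```text
time: 30.18
tool_pos: [0.5083, -0.2577, 0.213]
ee_rot: [2.612, 1.56, -0.643]
wrist_force: [1.0, 1.0, 0.5]
width: 0.0004
```

Call:
send_rows(
  increments=[
    [-1, 0, -0.04, 0, 0],
    [-1, 0, -0.08, 0, 0],
    [-1, 0, -0.12, 0, 0],
    [-1, 0, -0.16, 0, 0],
    [-1, 0, -0.183, 0, 0],
  ],
)

```text
time: 30.6
tool_pos: [0.5266, -0.0692, 0.2068]
ee_rot: [-2.078, 1.569, 0.956]
wrist_force: [0.1, -0.4, 0.8]
width: 0.0004
```

Call:
send_rows(
  increments=[
    [-1, 0, 0, 0, 0],
    [-1, 0, 0, 0, 0],
  ],
)

```text
time: 30.77
tool_pos: [0.5267, -0.0719, 0.2066]
ee_rot: [2.262, 1.57, -0.987]
wrist_force: [0.3, -0.4, -0.4]
width: 0.0002
```

```bash
python3 cp.py 0 .18 .108;python3 - <<'E'
from h import *
s=robot.snapshot("scene");crop("pics/s15.png",s["image"],30,130,330,400,2.2)
E
```

```text
t30.77 pos [ 0.5267 -0.0719  0.2066] psi -1.678 q6 1.44 w 0.0002 F [ 0.3 -0.4 -0.4]
shift [ 0.0986 -0.0017  0.0013] roll 0.002 or -3.139
carton-frame tcp [0.0013 0.1783 0.2066]
```

```bash
sleep 1
```

View pics/s15.png

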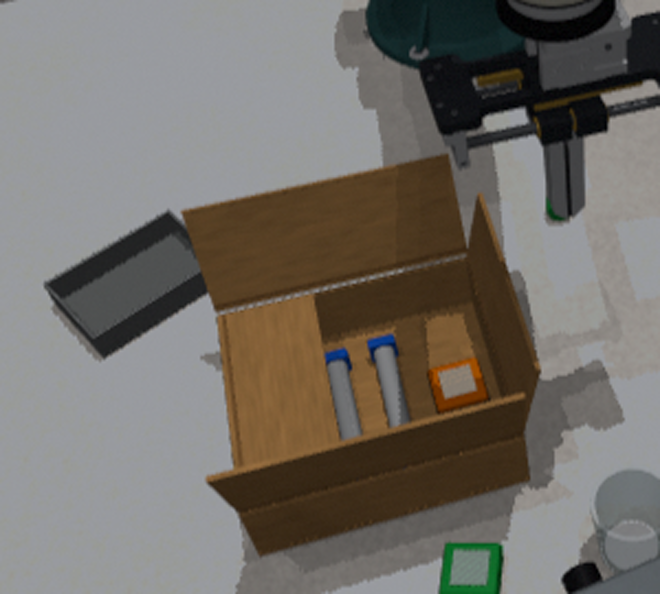

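Call:
send_rows(
  increments=[
    [-1, 0.03, -0.001, 0, 0],
    [-1, 0.06, -0.001, 0, 0],
    [-1, 0.085, -0.001, 0, 0],
    [-1, 0.096, -0.001, 0, 0],
    [-1, 0.098, -0.001, 0, 0],
  ],
)

```text
time: 31.23
tool_pos: [0.5245, -0.0727, 0.1052]
ee_rot: [-0.083, 1.565, 2.948]
wrist_force: [0.2, -0.8, -0.3]
width: 0.0003
```

Call:
send_rows(
  increments=[
    [-1, 0.004, 0.015, 0, 0],
    [-1, 0.006, 0.03, 0, 0],
    [-1, 0.009, 0.045, 0, 0],
    [-1, 0.009, 0.058, 0, 0],
    [-1, 0.009, 0.07, 0, 0],
  ],
)

```text
time: 31.65
tool_pos: [0.5196, -0.1428, 0.1009]
ee_rot: [3.136, 1.569, -0.116]
wrist_force: [0.6, 0.7, -0.6]
width: 0.0001
```

Call:
send_rows(
  increments=[
    [-1, 0, 0.009, 0, 0],
    [-1, 0, 0.018, 0, 0],
    [-1, 0.004, 0.026, 0, 0],
    [-1, 0.01, 0.033, 0, 0],
    [-1, 0.014, 0.038, 0, 0],
  ],
)

```text
time: 32.07
tool_pos: [0.5146, -0.1796, 0.0847]
ee_rot: [-0.271, 1.57, 2.761]
wrist_force: [0.7, 1.2, 0.5]
width: 0.0007
```

```bash
python3 cp.py 0 .055 .07
```

```text
t32.07 pos [ 0.5146 -0.1796  0.0847] psi -1.680 q6 1.24 w 0.0007 F [0.7 1.2 0.5]
shift [0.0147 0.0149 0.001 ] roll -0.000 or 3.141
carton-frame tcp [0.001  0.0699 0.0847]
```

Call:
send_rows(
  increments=[
    [-1, 0.004, 0.006, 0, 0],
    [-1, 0.008, 0.012, 0, 0],
    [-1, 0.012, 0.015, 0, 0],
    [-1, 0.015, 0.015, 0, 0],
    [-1, 0.017, 0.015, 0, 0],
  ],
)

```text
time: 32.48
tool_pos: [0.513, -0.1944, 0.0691]
ee_rot: [1.295, 1.57, -1.956]
wrist_force: [-3.7, -0.4, 10.7]
width: 0.0005
```

Call:
send_rows(
  increments=[
    [-1, 0.001, 0, 0, 0],
    [-1, 0.002, 0, 0, 0],
    [-1, 0.002, 0, 0, 0],
  ],
)

```text
time: 32.73
tool_pos: [0.5131, -0.1945, 0.0691]
ee_rot: [1.805, 1.569, -1.445]
wrist_force: [-4.4, 0.3, 10.5]
width: 0.0005
```

Call:
send_rows(
  increments=[
    [-1, -0.02, 0, 0, 0],
    [-1, -0.06, 0, 0, 0],
    [-1, -0.1, 0, 0, 0],
    [-1, -0.14, 0.01, 0.02, 0],
    [-1, -0.15, 0.03, 0.05, 0],
  ],
)

```text
time: 33.15
tool_pos: [0.4636, -0.218, 0.2225]
ee_rot: [2.839, 1.56, -0.407]
wrist_force: [0.5, -1.3, 1.3]
width: 0.0003
```

Call:
send_rows(
  increments=[
    [-1, 0, 0.01, 0.035, 0],
    [-1, 0, 0.02, 0.07, 0],
    [-1, 0, 0.025, 0.1, 0],
    [-1, 0, 0.025, 0.126, 0],
    [-1, 0, 0.025, 0.126, 0],
  ],
)

```text
time: 33.57
tool_pos: [0.3291, -0.2289, 0.2169]
ee_rot: [1.175, 1.57, -2.078]
wrist_force: [1.3, -0.8, 0.3]
width: 0.0002
```

```bash
python3 cp.py -.175 0 .112;python3 - <<'E'
from h import *
s=robot.snapshot("scene");crop("pics/s16.png",s["image"],30,130,330,400,2.2)
E
```

```text
t33.57 pos [ 0.3291 -0.2289  0.2169] psi -1.683 q6 0.93 w 0.0002 F [ 1.3 -0.8  0.3]
shift [ 0.1049  0.0006 -0.0031] roll -0.003 or 3.139
carton-frame tcp [-0.178   0.0007  0.2169]
```

```bash
sleep 1
```

```text
(no output)
```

View pics/s16.png

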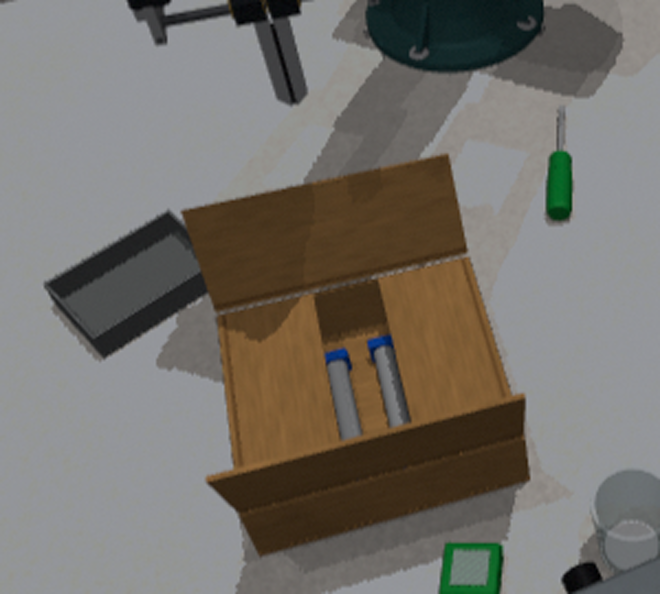

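Call:
send_rows(
  increments=[
    [-1, 0.03, 0, 0, 0],
    [-1, 0.06, 0, 0, 0],
    [-1, 0.085, 0, 0, 0],
    [-1, 0.1, 0, 0, 0],
    [-1, 0.102, 0, 0, 0],
  ],
)

```text
time: 34.03
tool_pos: [0.3313, -0.2274, 0.1105]
ee_rot: [-0.699, 1.563, 2.334]
wrist_force: [-1.0, 0.6, 0.4]
width: 0.0004
```

Call:
send_rows(
  increments=[
    [-1, 0, 0, -0.018, 0],
    [-1, 0, 0, -0.036, 0],
    [-1, 0, 0, -0.054, 0],
    [-1, 0, 0, -0.07, 0],
    [-1, 0, 0, -0.083, 0],
  ],
)

```text
time: 34.45
tool_pos: [0.417, -0.2386, 0.1153]
ee_rot: [2.689, 1.57, -0.561]
wrist_force: [-0.9, -0.6, -0.3]
width: 0.0005
```

```bash
python3 cp.py -.07 0 .105
```

```text
t34.45 pos [ 0.417  -0.2386  0.1153] psi -1.679 q6 1.04 w 0.0005 F [-0.9 -0.6 -0.3]
shift [ 0.0103  0.0007 -0.0196] roll 0.001 or -3.140
carton-frame tcp [-0.0896  0.0007  0.1153]
```

Call:
send_rows(
  increments=[
    [-1, 0.004, 0, -0.01, 0],
    [-1, 0.01, 0, -0.02, 0],
    [-1, 0.015, 0, -0.03, 0],
    [-1, 0.021, 0, -0.04, 0],
    [-1, 0.026, 0, -0.048, 0],
  ],
)

```text
time: 34.87
tool_pos: [0.4633, -0.2436, 0.0875]
ee_rot: [-0.938, 1.57, 2.094]
wrist_force: [-0.2, 0.3, -0.5]
width: 0.0005
```

Call:
send_rows(
  increments=[
    [-1, 0.004, 0, -0.006, 0],
    [-1, 0.008, 0, -0.012, 0],
    [-1, 0.011, 0, -0.015, 0],
    [-1, 0.013, 0, -0.015, 0],
    [-1, 0.014, 0, -0.015, 0],
  ],
)

```text
time: 35.28
tool_pos: [0.4773, -0.2452, 0.0741]
ee_rot: [-0.699, 1.57, 2.333]
wrist_force: [-0.1, -0.2, 0.3]
width: 0.0004
```

```bash
python3 cp.py -.025 0 .073;python3 - <<'E'
from h import *
s=robot.snapshot("scene");crop("pics/s17.png",s["image"],30,130,330,400,2.2)
E
```

```text
t35.28 pos [ 0.4773 -0.2452  0.0741] psi -1.680 q6 1.10 w 0.0004 F [-0.1 -0.2  0.3]
shift [ 0.0011  0.0006 -0.004 ] roll -0.000 or 3.142
carton-frame tcp [-0.029   0.0006  0.0741]
```

```bash
sleep 1
```

```text
(no output)
```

View pics/s17.png

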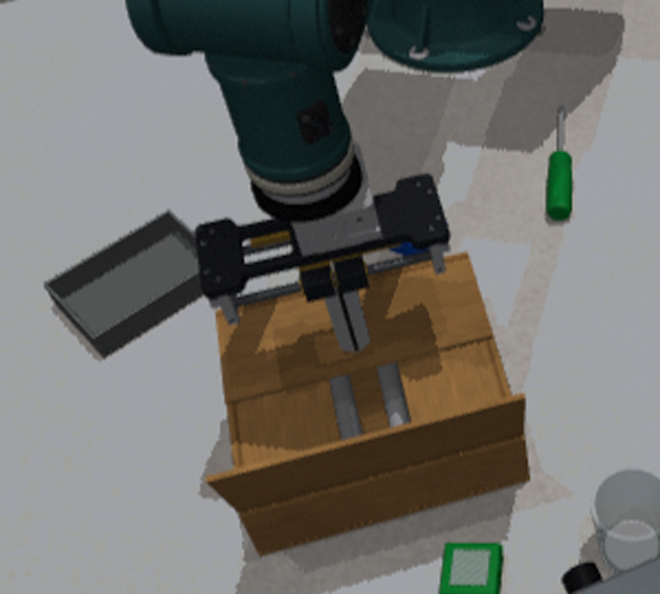

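Press it to its stop, then lift and go over to the far flap.

Call:
send_rows(
  increments=[
    [-1, 0.002, 0, 0, 0],
    [-1, 0.003, 0, 0, 0],
    [-1, 0.003, 0, 0, 0],
  ],
)

```text
time: 35.58
tool_pos: [0.4774, -0.2455, 0.0732]
ee_rot: [2.677, 1.569, -0.574]
wrist_force: [-2.3, 0.4, 6.1]
width: 0.0002
```

```bash
python3 cp.py .178 0 .25
python3 - <<'E'
from h import *
s=robot.snapshot("top")
C=np.array([.506,-.249,0]);M=R.from_euler('z',-.109).as_matrix()
print(M.T@(onz(s,387,160,.0)-C),(C+M@np.array([.178,0,0])), onz(s,387,160,0), onz(s,305,168,0), onz(s,440,168,.024))
E
```

```text
t35.58 pos [ 0.4774 -0.2455  0.0732] psi -1.680 q6 1.10 w 0.0002 F [-2.3  0.4  6.1]
shift [-0.1766  0.0004 -0.207 ] roll -0.000 or 3.141
carton-frame tcp [-0.0288  0.0004  0.0732]
[0.18611712 0.16274973 0.        ] [ 0.68294364 -0.2683636   0.        ] [ 0.70871719 -0.10746275  0.        ] [0.69056436 0.08341718 0.        ] [ 0.68370057 -0.22538614  0.024     ]
```

Call:
send_rows(
  increments=[
    [-1, -0.02, 0, 0, 0],
    [-1, -0.06, 0, 0, 0],
    [-1, -0.1, 0, 0, 0],
    [-1, -0.14, 0, -0.005, 0],
    [-1, -0.16, 0, -0.03, 0],
  ],
)

```text
time: 36.05
tool_pos: [0.5068, -0.2495, 0.239]
ee_rot: [2.612, 1.561, -0.64]
wrist_force: [0.7, 0.1, 1.3]
width: 0.0004
```

Call:
send_rows(
  increments=[
    [-1, 0, 0, -0.04, 0],
    [-1, 0, 0, -0.08, 0],
    [-1, 0, 0, -0.12, 0],
    [-1, 0, 0, -0.16, 0],
    [-1, 0, 0, -0.177, 0],
  ],
)

```text
time: 36.47
tool_pos: [0.6863, -0.2676, 0.2286]
ee_rot: [-0.873, 1.569, 2.161]
wrist_force: [-0.8, 0.3, -1.4]
width: 0.0006
```

Call:
send_rows(
  increments=[
    [-1, 0, 0, 0, 0],
    [-1, 0, 0, 0, 0],
  ],
)

```text
time: 36.63
tool_pos: [0.6831, -0.2678, 0.2299]
ee_rot: [-0.259, 1.568, 2.774]
wrist_force: [-1.0, 0.4, -0.0]
width: 0.0001
```

```bash
python3 cp.py .178 0 .114;python3 - <<'E'
from h import *
s=robot.snapshot("scene");cv2.imwrite("pics/s18.png",s["image"][:,:,::-1])
E
```

```text
t36.63 pos [ 0.6831 -0.2678  0.2299] psi -1.680 q6 1.23 w 0.0001 F [-1.   0.4 -0. ]
shift [ 0.1159  0.0007 -0.0002] roll 0.000 or -3.141
carton-frame tcp [0.1781 0.0006 0.2299]
```

```bash
sleep 1
```

```text
(no output)
```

View pics/s18.png

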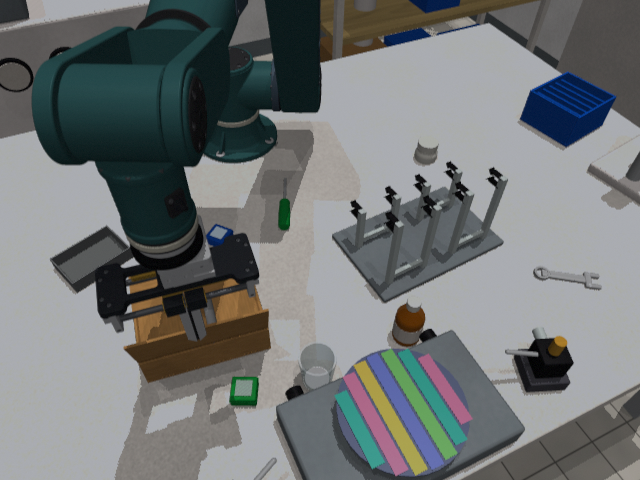

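Call:
send_rows(
  increments=[
    [-1, 0.03, 0, 0, 0],
    [-1, 0.06, 0, 0, 0],
    [-1, 0.09, 0, 0, 0],
    [-1, 0.11, 0, 0, 0],
    [-1, 0.115, 0, 0, 0],
  ],
)

```text
time: 37.1
tool_pos: [0.6793, -0.267, 0.1126]
ee_rot: [-0.324, 1.563, 2.708]
wrist_force: [-0.5, 0.5, -0.1]
width: 0.0007
```

Call:
send_rows(
  increments=[
    [-1, 0, 0, 0.018, 0],
    [-1, 0, 0, 0.036, 0],
    [-1, 0, 0, 0.054, 0],
    [-1, 0, 0, 0.07, 0],
    [-1, 0, 0, 0.085, 0],
  ],
)

```text
time: 37.52
tool_pos: [0.5978, -0.259, 0.1199]
ee_rot: [2.804, 1.566, -0.448]
wrist_force: [0.7, 0.2, -0.5]
width: 0.0003
```

```bash
python3 cp.py .07 0 .105;python3 - <<'E'
from h import *
s=robot.snapshot("scene");crop("pics/s19.png",s["image"],30,130,330,400,2.2)
E
```

```text
t37.52 pos [ 0.5978 -0.259   0.1199] psi -1.681 q6 1.18 w 0.0003 F [ 0.7  0.2 -0.5]
shift [0.0148 0.0001 0.0224] roll -0.001 or 3.141
carton-frame tcp [9.230e-02 1.000e-04 1.199e-01]
```

```bash
sleep 1
```

```text
(no output)
```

View pics/s19.png

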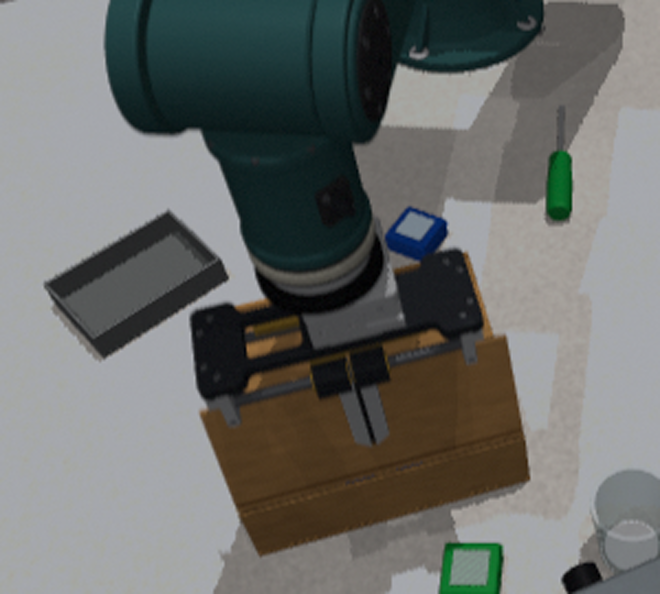

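Call:
send_rows(
  increments=[
    [-1, 0.006, 0, 0.012, 0],
    [-1, 0.013, 0, 0.022, 0],
    [-1, 0.02, 0, 0.032, 0],
    [-1, 0.026, 0, 0.042, 0],
    [-1, 0.031, 0, 0.05, 0],
  ],
)

```text
time: 37.98
tool_pos: [0.5487, -0.2536, 0.0877]
ee_rot: [2.744, 1.567, -0.508]
wrist_force: [-0.3, 0.3, 0.8]
width: 0.0005
```

Call:
send_rows(
  increments=[
    [-1, 0.004, 0, 0.006, 0],
    [-1, 0.008, 0, 0.012, 0],
    [-1, 0.011, 0, 0.015, 0],
    [-1, 0.013, 0, 0.015, 0],
    [-1, 0.014, 0, 0.015, 0],
  ],
)

```text
time: 38.4
tool_pos: [0.5335, -0.2516, 0.0731]
ee_rot: [0.577, 1.57, -2.674]
wrist_force: [-5.2, 1.6, 10.2]
width: 0.0005
```

Call:
send_rows(
  increments=[
    [-1, 0.001, 0, 0, 0],
    [-1, 0.002, 0, 0, 0],
    [-1, 0.002, 0, 0, 0],
  ],
)

```text
time: 38.65
tool_pos: [0.5336, -0.2516, 0.073]
ee_rot: [0.891, 1.57, -2.359]
wrist_force: [-7.5, 3.2, 13.6]
width: 0.001
```

```bash
python3 cp.py .03 0 .073
```

```text
t38.65 pos [ 0.5336 -0.2516  0.073 ] psi -1.680 q6 1.14 w 0.0010 F [-7.5  3.2 13.6]
shift [-0.      0.0004 -0.0023] roll 0.000 or -3.142
carton-frame tcp [0.0277 0.0004 0.073 ]
```

Flat at its stop. Lift and back away for a check.

Call:
send_rows(
  increments=[
    [-1, -0.02, 0, 0, 0],
    [-1, -0.06, 0, 0, 0],
    [-1, -0.1, 0, 0, 0],
    [-1, -0.14, 0, 0, 0],
    [-1, -0.18, 0, 0, 0],
  ],
)

```text
time: 39.07
tool_pos: [0.5341, -0.2513, 0.2514]
ee_rot: [-3.052, 1.57, -0.02]
wrist_force: [0.7, -0.3, 0.9]
width: 0.0004
```

Call:
send_rows(
  increments=[
    [-1, 0, -0.04, 0, 0],
    [-1, 0, -0.08, 0, 0],
    [-1, 0, -0.12, 0, 0],
    [-1, 0, -0.16, 0, 0],
    [-1, 0, -0.2, 0, 0],
  ],
)

```text
time: 39.48
tool_pos: [0.5561, -0.051, 0.2499]
ee_rot: [-3.01, 1.57, 0.022]
wrist_force: [1.1, -0.2, 0.4]
width: 0.0006
```

Call:
send_rows(
  increments=[
    [-1, 0, -0.04, 0.02, 0],
    [-1, 0, -0.08, 0.03, 0],
    [-1, 0, -0.11, 0.04, 0],
    [-1, 0, -0.11, 0.04, 0],
    [-1, 0, -0.11, 0.04, 0],
  ],
)

```text
time: 39.9
tool_pos: [0.528, 0.0627, 0.2499]
ee_rot: [3.014, 1.57, -0.233]
wrist_force: [0.1, -0.3, -0.4]
width: 0.0004
```

Run:
```python
from h import *
s=robot.snapshot("scene");t=robot.snapshot("top")
cv2.imwrite("pics/s20.png",s["image"][:,:,::-1]);crop("pics/t20.png",t["image"],250,130,570,370,2.5)
o=robot.get_obs();print(o["time"],o["wrist_force"],o["tool_pos"])
```

```text
40.0 [-0.49805899 -0.26815117 -0.62527561] [0.52841673 0.0605179  0.24957471]
```

```bash
sleep 1
```

```text
(no output)
```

View pics/s20.png

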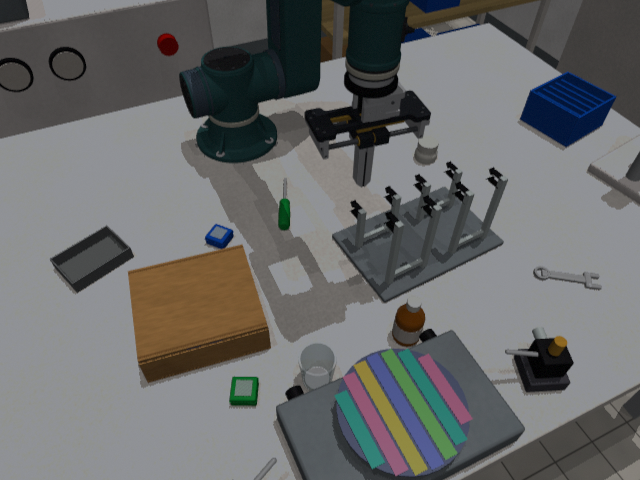

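View pics/t20.png

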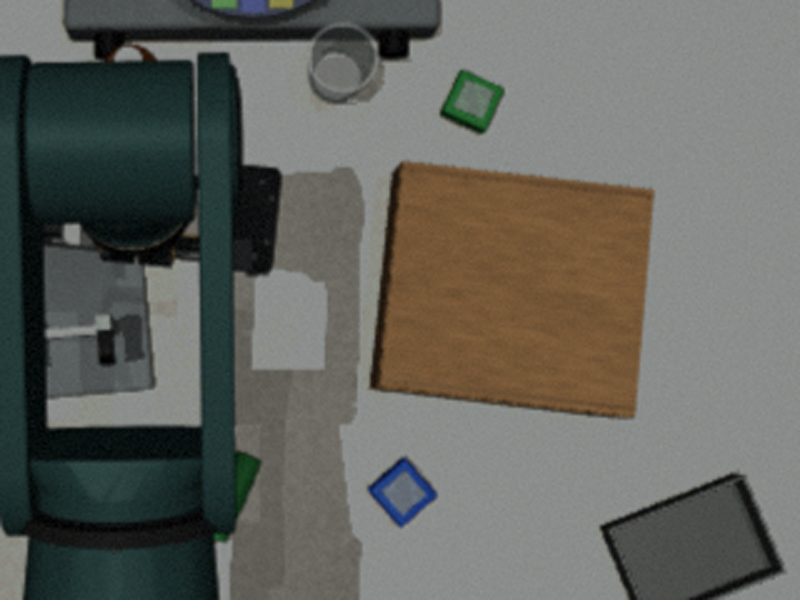

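The carton is shut flat, the rack is empty, and the bottle, beaker and look-alikes stand where they were. I'll hand in.

```bash
python3 -c "
from bench import robot
print(robot.close_job())"
```

```text
the job is handed in; nothing more can be done
None
```

The job is done and handed in at about 40 s. Only two rods were in the rack, rod_b and rod_d (right-hand places). I snapped both out forward and put them in the carton with the two orange cases. I then closed the end flaps (right, then left), and after them the long flaps (near, then far).

**Flaps:** each one was pressed to its stop at about 6–14 N. The last pictures show all four lying flat.

**Rest of the scene:** the rack is empty. The bottle, the beaker and the blue and green look-alikes look unmoved. The arm is clear of everything, with about 0 N at the wrist.

**One mismatch:** before closing, case_far lay about 5 cm from where I released it. It was still inside the carton and lying flat, so I left it there. I could not look at the contents again once the carton was closed.

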